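Build the calibration stack in a soil consolidation cell

TASK

Get the consolidation cell ready for a stiffness check: take the brass specimen ring out of the cell and lay it flat in the blue tray, then build up in the middle of the cell, from the bottom, the large brown porous disc (inside the black locating collar), the steel calibration disc, the small charcoal porous disc and on top the loading cap with its boss upward, all centred and lying flat. Set every part down without dropping it, let go, and leave the tin, the trimming knife and the jar where they are.

Things in the scene. Friction and masses are not known exactly. Their poses are not given: they have to be found in the camera images.
- cell_seat (a point): Centre of the cell floor, on the cell's axis, 12 mm above the bench. The cell is fixed to the bench: a round aluminium base (154 mm diameter, 12 mm thick, brass port on one side), on it a black locating collar (inner diameter 68 mm, outer 76 mm, 3 mm high above the cell floor) and near the edge a clear plastic bath wall (inner diameter 144 mm, outer 152 mm, top 34 mm above the bench). z is up.
- tray_in (a point): Centre of the inner floor of the shallow blue square tray (160 x 160 mm, rim 14 mm above the bench, walls 4 mm, floor about 4 mm above the bench). Fixed to the bench; x and y lie along its sides.
- ring_center (a point): Centre (half-way up) of the brass specimen ring: outer diameter 62 mm, inner 50 mm, 20 mm high, about 0.18 kg. It starts lying flat on the cell floor inside the black collar. z is its axis.
- lower_stone_center (a point): Centre (half-way up) of the large brown porous disc: diameter 60 mm, 12 mm thick, about 0.07 kg, lying flat on the bench. z is its axis.
- steel_disc_center (a point): Centre (half-way up) of the blue-grey ground steel calibration disc: diameter 50 mm, 20 mm thick, about 0.31 kg, lying flat on the bench. z is its axis.
- upper_stone_center (a point): Centre (half-way up) of the small charcoal-grey porous disc: diameter 50 mm, 10 mm thick, about 0.04 kg, lying flat on the bench. z is its axis.
- load_cap_center (a point): Centre (17 mm above its underside) of the aluminium loading cap: a disc of diameter 48 mm, 14 mm thick, with a round grip boss of diameter 22 mm, 20 mm high on top of it (34 mm high in all), about 0.11 kg. It stands on the bench boss up; z is its axis and points out of the boss.
- tin_center (a point): Bystander: centre (16 mm up) of an open aluminium moisture tin, mouth diameter 70 mm, 32 mm high, standing on the bench beyond the parts.
- knife_center (a point): Bystander: trimming knife lying on the bench, black handle (100 mm long, 22 mm thick, at its -x end) and thin steel blade (110 mm, towards +x); this point is in the handle, 20 mm from the blade's root, 11 mm above the bench.
- jar_center (a point): Bystander: centre (24 mm up) of a small closed amber jar with a white cap, diameter 52 mm, 48 mm high, standing on the bench.
Not all that is in view belongs to the job. There is more than one size of the part that bears steel_disc_center; the job needs the smallest.

How it is judged:
By the outcome, as a careful person would: the job done as asked, in the order asked, and still so for the second after the job is handed in, with the robot touching nothing.
It also fails if it takes over 99 s, if anything falls off the work surface, if the arm or the gripper's body presses on something with over 40 N, if the wrist force passes 120 N, or if a joint passes its speed limit or range.

ROBOT

A 6-joint arm with a two-finger parallel gripper is mounted at the origin on the work surface. World frame = base frame: x ahead of the robot, y to its left, z up, the work surface at z = 0. Lengths are in m, angles in degrees, forces in N, time in s.
With the tool pointing down it reaches from about 0.3 to 0.75 m from the base axis. Payload 8.5 kg.
Tool frame: the origin (TCP) lies midway between the tips of the shut fingers; the grasp point (between the pads) lies 19 mm behind it; y points along the fingers, x is the direction in which the jaws open and shut, and the axes are right-handed (so a half turn about y gives the same grasp; the last joint's range is limited). The gripper opens to 85 mm and grips with 20 to 120 N. Pads are 22 mm wide; open, the fingers measure 114 mm over their backs; the gripper's body (76 mm by 85 mm) begins 54 mm behind the grasp point. The pads swing forward as they close: fully open they stand 13 mm farther back than shut.
Start: joints at [53.669, 21.807, 74.336, -0, 83.858, -12.336], TCP at [0.224, 0.502, 0.207] pointing down, gripper open.
Joint ranges: [-178.18, 178.18], [-50.72, 133.34], [12.68, 142.11], [-81.47, 261.47], [9.98, 163.14], [-165.26, 165.26]. Speed limits (degrees/s): [136.94, 136.94, 180, 180, 180, 180].

INTERFACE

Orientations are given as a 3x3 rotation matrix whose columns are the frame's x, y, z axes.
In Python, from rig import env gives the robot as it stands.
- The arm moves only by the tool carry_out, never from a script. Its argument "plan" is a list of rows, each a list of 3 entries, a list of its own where there are three numbers: the shift along the tool's x, y, z in m, then the turn, a rotation vector about the tool's x, y, z in degrees, then the finger opening in m, from 0 to 0.0854. In form: [[[dx, dy, dz], [ax, ay, az], jaw], ...]. A call has 1 to 8 rows; each row shifts and turns the commanded pose from where the row before left it, along the tool's axes as they then stand; what a row does not reach is not made up. A row lasts 1/8 s, in which the tool goes at most 62.5 mm and 10.7 degrees, less where a joint would pass 70% of its speed; a pose out of reach is approached as far as the arm can. A call is refused whole if a number of a shift passes 0.0625 or a number of a turn 10.7, either way. A call with a gripper value outside its range is refused whole. The fingers move at their own pace and stop on an object; "force" is the grip in N (left out, the last holds). Time passes only in rows, so rows that do not move let the fingers close. It gives the time, the measured TCP pose, the force and the opening at its end, in the units of the state.
- env.observe(): the state, without advancing time (a new reading comes with each control period).
- env.get_image(name): name is "scene" or "top"; returns a dict with "image" (480x640x3 uint8, red, green, blue), "vfov" (degrees; the focal length in pixels is half the picture's height over the tangent of half this angle, whatever the lens; pixels are square), "cx", "cy" (the principal point, pixels), "k1" (the pictures are not rectified: a ray, as slopes to the right and down, at radius r is drawn at 1 + k1 r^2 times it, then the intrinsics apply), "rvec" (rotation vector, rad) and "tvec" (3), from world to camera coordinates, as OpenCV has them. Camera axes: x right, y down, z forward; pixel columns grow to the right and rows downward; lengths in m; the calibration is good to about 2 mm. A picture is of the moment at which its call begins. There is no depth.
- env.close_job(): hands the job in, once; it reports no verdict.
Trained networks look in a picture, given as the dict that the camera call returned (one of the last four; its "shot" number tells which), for a name from the list of things; names that differ only in an ending like _2 or _b are one class to them, and where a whole thing is asked for, a point or a joint stands for the part that bears it (a point fixed in the world has none). Each returns a list of dicts, best first, with "conf" (0 to 1); they miss things now and then, are a little off and sometimes report something else, mostly with a low value. They report only what shows in the picture. A call takes as long as a camera call. They do not tell look-alikes from the thing itself.
- env.outline_of(target, picture): "mask" (480x640 bool, what is visible of it) and "pixel" ([row, column] in pixels, amid what is visible of it).
The state is a dict: "time_s": time; "q": joint angles; "qvel": joint speeds; "joint_efforts": joint torques, N m; "position": TCP position; "tool_rot": TCP orientation; "ft_force": force on the tool from outside, world axes, zero at the start; "wrist_torque": the same for the moment, N m; "grip_width": finger opening in m.
Only numpy, scipy, OpenCV 4.12 (cv2) and the standard library are available. Lean on these libraries where they do the work, as an engineer would, in place of code of your own. Each camera call takes 0.05 s, during which the arm holds its last target.

## Working session

There is one attempt and no reset: what is moved stays moved. The work goes in short steps, Python scripts to look and compute and a tool call to move; the robot and the scene stay as the last step left them, time stands still between calls to the robot, and variables do not carry over. Pictures are saved under pics/ and viewed, and the job is handed in when it is done.

Besides the shell and the picture viewer there is one more tool, called after "Request:" as name(argument=value, ...) on one line, values as JSON. carry_out: Moves the arm, as the interface text tells. Its arguments: {"type":"object","properties":{"plan":{"type":"array","items":{"type":"array"}},"force":{"type":"number"}},"required":["plan"]}

```bash
ls; mkdir -p pics; python3 - <<'E'
from rig import env
import cv2
print(env.observe())
for n in("scene","top"):
    p=env.get_image(n); cv2.imwrite(f"pics/{n}0.png",p["image"][:,:,::-1]); print({k:v for k,v in p.items() if k!="image"})
E
```

```text
pics
{'time_s': 0.0, 'q': array([ 5.36710012e+01,  2.18406497e+01,  7.43869079e+01, -7.46060082e-04,
        8.38571840e+01, -1.23356640e+01]), 'qvel': array([-0.03839984, -0.00812598,  0.10623775,  0.00157769,  0.06980943,
        0.08711504]), 'joint_efforts': array([-1.18482327e-03, -4.48483121e+01, -2.31265104e+01, -3.02153421e-04,
        4.88511461e-03,  1.52465049e-05]), 'position': array([0.22344538, 0.5021941 , 0.20660231]), 'tool_rot': array([[ 4.06628461e-01, -8.65771131e-04, -9.13593206e-01],
       [ 9.13592469e-01, -1.19920863e-03,  4.06629269e-01],
       [-1.44763674e-03, -9.99998906e-01,  3.03329627e-04]]), 'ft_force': array([ 0.28950895, -0.2338463 ,  0.58915302]), 'wrist_torque': array([-0.00812573,  0.05999971, -0.0345188 ]), 'grip_width': 0.08542218919691612}
{'vfov': 52.85036843885071, 'cx': 316.14487204748053, 'cy': 236.15819816520468, 'k1': -0.011180549775201559, 'rvec': array([ 1.72451429,  1.62765577, -0.76921831]), 'tvec': array([-0.03775009, -0.34879592,  1.42580692]), 'shot': 1}
{'vfov': 43.92810744262365, 'cx': 318.4501258401485, 'cy': 235.76980548263163, 'k1': -0.052249666751635525, 'rvec': array([ 2.12915635, -2.13782579,  0.1926062 ]), 'tvec': array([0.01126634, 0.60617506, 0.97492858]), 'shot': 2}
```

View pics/scene0.png

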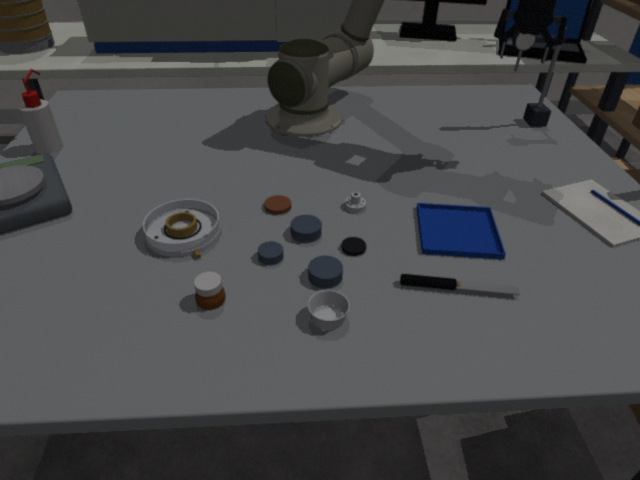

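View pics/top0.png

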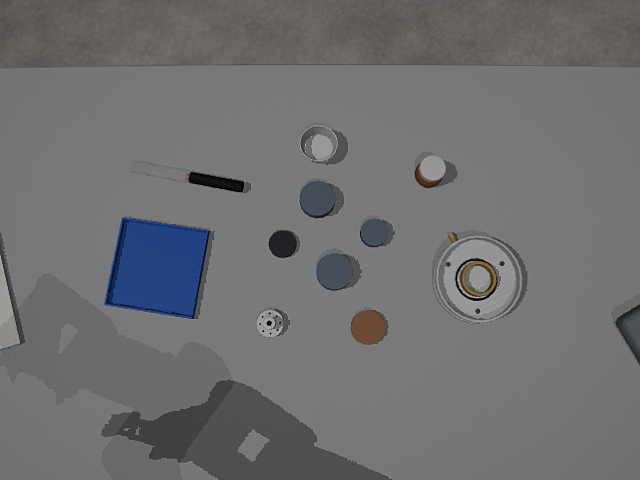

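```bash
cat > h.py <<'E'
import numpy as np,cv2
from scipy.optimize import least_squares
from rig import env
def proj(P,p):
    P=np.asarray(P,float).reshape(-1,3)
    R,_=cv2.Rodrigues(p["rvec"]); c=P@R.T+np.ravel(p["tvec"]); s=c[:,:2]/c[:,2:]
    s=s*(1+p["k1"]*(s**2).sum(1,keepdims=True)); f=240/np.tan(np.radians(p["vfov"]/2))
    return s*f+[p["cx"],p["cy"]]
def ray(uv,p,z):
    g=lambda q:(proj([q[0],q[1],z],p)[0]-uv)
    return least_squares(g,[0.5,0.2],x_scale=.1).x
def sil(x,y,prof,p,S=8):
    # prof list of (z0,z1,r) ; filled silhouette supersampled
    a=np.linspace(0,2*np.pi,72,endpoint=False)
    m=np.zeros((480,640),np.uint8); pts=[]
    for z0,z1,r in prof:
        P=[[x+r*np.cos(t),y+r*np.sin(t),z] for z in(z0,z1) for t in a]
        h=cv2.convexHull(proj(P,p).astype(np.float32))
        cv2.fillPoly(m,[np.round(h*16).astype(np.int32)],1,shift=4)
    return m>0
def cen(m): 
    r,c=np.nonzero(m); return np.array([c.mean(),r.mean()])
def fit(mask,prof,p):
    c=cen(mask); x=ray(c,p,np.mean([a[0]/2+a[1]/2 for a in prof]))
    for _ in range(6):
        m=sil(*x,prof,p); e=c-cen(m); 
        u0=proj([x[0],x[1],.02],p)[0]; x=x+ray(u0+e,p,.02)-ray(u0,p,.02)
    m=sil(*x,prof,p); iou=(m&mask).sum()/(m|mask).sum()
    return x,iou,mask.sum(),m.sum()
PROF=dict(ring_center=[(.012,.032,.031)],lower_stone_center=[(0,.012,.03)],steel_disc_center=[(0,.02,.025)],
 upper_stone_center=[(0,.01,.025)],load_cap_center=[(0,.014,.024),(.014,.034,.011)],tin_center=[(0,.032,.035)],jar_center=[(0,.048,.026)])
def snap(n,name=None):
    p=env.get_image(n)
    if name: cv2.imwrite(f"pics/{name}.png",p["image"][:,:,::-1])
    return p
E
python3 - <<'E'
from h import *
ps={n:snap(n) for n in("top","scene")}
for n,p in ps.items():
  for t,pr in list(PROF.items())+[("knife_center",None),("cell_seat",None),("tray_in",None)]:
    for d in env.outline_of(t,p)[:4]:
        m=np.asarray(d["mask"])
        if d["conf"]<.2: continue
        if pr: x,i,a,b=fit(m,pr,p); print(n,t,round(d["conf"],2),np.round(d["pixel"]),x.round(4),round(i,2),a,b)
        else: print(n,t,round(d["conf"],2),np.round(d["pixel"]),m.sum())
E
```

```text
top ring_center 0.93 [274. 488.] [ 0.5345 -0.2729] 0.47 553 1122
top ring_center 0.73 [326. 270.] [0.4574 0.0942] 0.56 618 1099
top lower_stone_center 0.92 [329. 364.] [ 0.4512 -0.0775] 0.94 928 980
top steel_disc_center 0.94 [269. 335.] [ 0.5495 -0.0191] 0.63 1097 695
top steel_disc_center 0.87 [196. 318.] [0.6823 0.0108] 0.66 1050 692
top steel_disc_center 0.63 [231. 371.] [ 0.6195 -0.0906] 0.95 659 696
top upper_stone_center 0.62 [240. 286.] [0.6009 0.0739] 0.95 651 669
top upper_stone_center 0.33 [145. 317.] [0.79   0.0086] 0.53 1181 626
top load_cap_center 0.97 [326. 271.] [0.4584 0.0947] 0.93 611 655
top tin_center 0.57 [142. 316.] [0.786  0.0081] 0.82 1119 1363
top jar_center 0.96 [169. 430.] [ 0.7297 -0.194 ] 0.75 699 936
top knife_center 0.7 [178. 188.] 1325
top cell_seat 0.64 [278. 476.] 5841
top tray_in 0.85 [268. 157.] 8310
top tray_in 0.69 [281. 476.] 5793
scene ring_center 0.77 [228. 182.] [ 0.5335 -0.2708] 0.76 562 743
scene ring_center 0.67 [250. 270.] [ 0.6318 -0.0881] 0.66 565 862
scene lower_stone_center 0.88 [205. 276.] [ 0.4496 -0.0755] 0.94 461 491
scene lower_stone_center 0.68 [249. 355.] [0.601  0.0745] 0.62 401 644
scene steel_disc_center 0.96 [251. 273.] [ 0.6188 -0.0899] 0.88 525 595
scene steel_disc_center 0.59 [229. 307.] [ 0.544  -0.0176] 0.68 755 514
scene steel_disc_center 0.56 [272. 325.] [0.6756 0.0124] 0.66 976 647
scene upper_stone_center 0.91 [250. 353.] [0.6002 0.0752] 0.9 406 450
scene load_cap_center 0.9 [204. 358.] [0.4568 0.0954] 0.8 323 404
scene tin_center 0.95 [310. 330.] [0.7746 0.0092] 0.83 1339 1606
scene tin_center 0.48 [203. 276.] [ 0.4643 -0.0747] 0.48 442 912
scene jar_center 0.88 [292. 209.] [ 0.7305 -0.1937] 0.85 1013 1189
scene knife_center 0.77 [283. 451.] 1161
scene cell_seat 0.82 [228. 184.] 3213
scene tray_in 0.58 [233. 458.] 4111
scene tray_in 0.55 [251. 270.] 530
```

```bash
python3 - <<'E'
import cv2
t=cv2.imread("pics/top0.png");
cv2.imwrite("pics/c1.png",cv2.resize(t[180:350,240:400],None,fx=3.5,fy=3.5,interpolation=2))
cv2.imwrite("pics/c2.png",cv2.resize(t[225:330,425:530],None,fx=5.5,fy=5.5,interpolation=2))
E
```

```text
(no output)
```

View pics/c1.png

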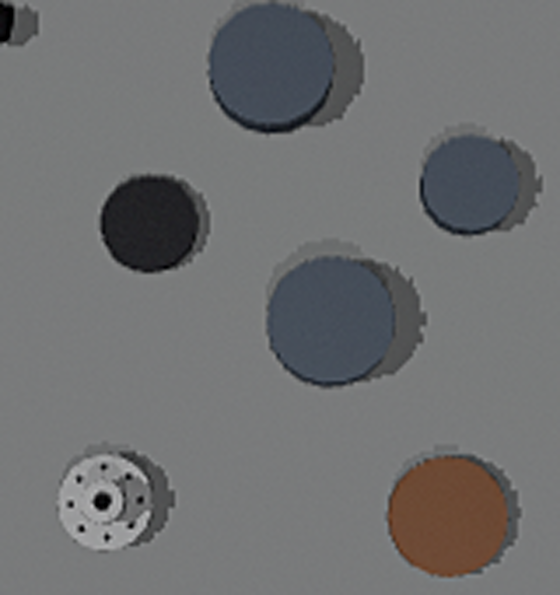

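View pics/c2.png

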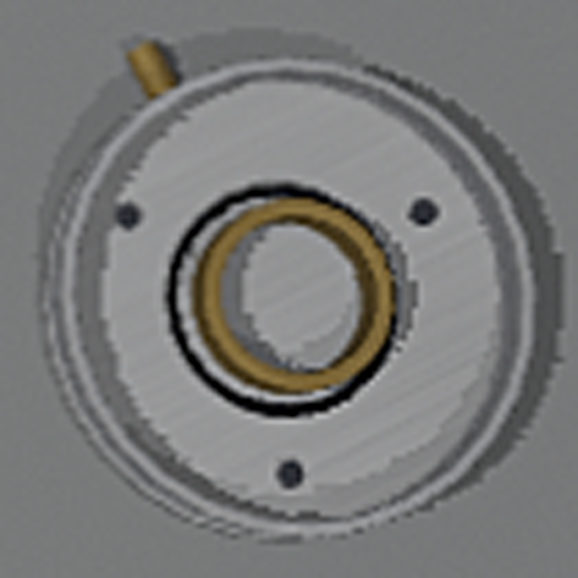

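```bash
cat > m2.py <<'E'
from h import *
def circ(X,r,x0):
    f=lambda q:np.hypot(X[:,0]-q[0],X[:,1]-q[1])-r
    s=least_squares(f,x0,loss="soft_l1",f_scale=.001); return s.x,np.median(abs(s.fun))
def backp(uv,p,z): # vectorised through homography-free
    f=240/np.tan(np.radians(p["vfov"]/2)); d=(np.asarray(uv,float)-[p["cx"],p["cy"]])/f; s=d.copy()
    for _ in range(8): s=d/(1+p["k1"]*(s**2).sum(1,keepdims=True))
    R,_=cv2.Rodrigues(p["rvec"]); C=-R.T@np.ravel(p["tvec"]); D=np.c_[s,np.ones(len(s))]@R
    return (C+D*((z-C[2])/D[:,2])[:,None])[:,:2]
def cell(p,c0=(.535,-.272),v=True):
    out={}
    im=p["image"].astype(int); rr,cc=np.mgrid[:480,:640]; uv=np.c_[cc.ravel(),rr.ravel()]
    X=backp(uv,p,.015); d=np.hypot(*(X-c0).T); lum=im.max(2).ravel()
    k=(d<.044)&(lum<45); out["collar"]=circ(X[k],.036,c0)
    br=((im[...,0]-im[...,2])>40).ravel(); Xr=backp(uv,p,.032); k=br&(np.hypot(*(Xr-c0).T)<.045)
    out["ringtop"]=circ(Xr[k],.028,c0)
    return out,k.sum()
E
python3 - <<'E'
from m2 import *
for n in("top","scene"):
    p=snap(n); print(n,cell(p))
    d=env.outline_of("cell_seat",p)[0]; print(fit(np.asarray(d["mask"]),[(0,.012,.077),(.012,.034,.076)],p))
    d=env.outline_of("tray_in",p)[0]; m=np.asarray(d["mask"]);print("tray",ray(cen(m),p,.007),[c.round(3) for c in backp(cv2.boxPoints(cv2.minAreaRect(np.argwhere(m)[:,::-1].astype(np.float32))),p,.014)])
E
```

```text
top ({'collar': (array([ 0.53377792, -0.2712872 ]), np.float64(0.0006649632563487558)), 'ringtop': (array([ 0.53314803, -0.27078824]), np.float64(0.0015825409523026034))}, np.int64(368))
(array([ 0.5346405 , -0.27123361]), np.float64(0.8772882407694694), np.int64(5729), np.int64(6372))
tray [0.55776196 0.29907753] [array([0.49 , 0.389]), array([0.651, 0.372]), array([0.625, 0.205]), array([0.465, 0.225])]
scene ({'collar': (array([ 0.53230419, -0.26965207]), np.float64(0.0014997549581841144)), 'ringtop': (array([ 0.53477525, -0.27066507]), np.float64(0.0009567873552291072))}, np.int64(96))
(array([ 0.53573963, -0.26881515]), np.float64(0.7995385798513202), np.int64(3136), np.int64(3884))
tray [0.56496812 0.29740157] [array([0.638, 0.186]), array([0.467, 0.232]), array([0.499, 0.424]), array([0.664, 0.355])]
```

```bash
cat > go.py <<'E'
import sys
from h import *
# usage go.py x y z  -> tool-axis displacement & rows
o=env.observe(); R=o["tool_rot"]; p=o["position"]
t=np.array([float(v) for v in sys.argv[1:4]]); d=R.T@(t-p); L=np.linalg.norm(d)
print("t",round(o["time_s"],3),"pos",p.round(4),"ft",o["ft_force"].round(2),"jaw",round(float(o["grip_width"]),4),"tilt",R[2].round(4),"x",R[:,0].round(4))
n=max(1,int(np.ceil(L/.06))); print("tool d",d.round(4),"rows",n,"each",(d/n).round(4))
E
python3 go.py .5335 -.272 .12
python3 - <<'E'
from m2 import *
p=snap("top"); print(backp([[478.6,278.5]],p,.032))
E
```

```text
t 1.5 pos [0.2236 0.5025 0.2072] ft [-0.21  0.14 -0.36] jaw 0.0854 tilt [-0. -1. -0.] x [ 0.4066  0.9136 -0.    ]
tool d [-0.5815  0.0872 -0.598 ] rows 14 each [-0.0415  0.0062 -0.0427]
[[ 0.53293445 -0.2713026 ]]
```

Request:
carry_out(plan=[[[-0.041,0.006,-0.043],[0,0,0],0.0854],[[-0.041,0.006,-0.043],[0,0,0],0.0854],[[-0.042,0.006,-0.043],[0,0,0],0.0854],[[-0.042,0.006,-0.043],[0,0,0],0.0854],[[-0.042,0.006,-0.043],[0,0,0],0.0854],[[-0.042,0.006,-0.043],[0,0,0],0.0854],[[-0.042,0.006,-0.043],[0,0,0],0.0854],[[-0.042,0.006,-0.043],[0,0,0],0.0854]])

```text
time_s: 2.55
position: [0.4027, 0.0555, 0.1594]
tool_rot: [[0.407, 0.001, -0.914], [0.914, -0.0, 0.407], [0.0, -1.0, -0.001]]
ft_force: [1.3, 0.8, -0.1]
grip_width: 0.0853
```

```bash
python3 go.py .533 -.271 .10
```

```text
t 2.55 pos [0.4027 0.0555 0.1594] ft [ 1.31  0.75 -0.13] jaw 0.0853 tilt [ 4.e-04 -1.e+00 -1.e-03] x [4.068e-01 9.135e-01 4.000e-04]
tool d [-0.2452  0.0595 -0.2518] rows 6 each [-0.0409  0.0099 -0.042 ]
```

Request:
carry_out(plan=[[[-0.041,0.01,-0.042],[0,0,0],0.0854],[[-0.041,0.01,-0.042],[0,0,0],0.0854],[[-0.041,0.01,-0.042],[0,0,0],0.0854],[[-0.041,0.01,-0.042],[0,0,0],0.0854],[[-0.041,0.01,-0.042],[0,0,0],0.0854],[[-0.039,0.01,-0.042],[0,0,0],0.0854],[[0,0,0],[0,0,0],0.0854]])

```text
time_s: 3.42
position: [0.5334, -0.2712, 0.0977]
tool_rot: [[0.41, -0.001, -0.912], [0.912, 0.0, 0.41], [-0.0, -1.0, 0.001]]
ft_force: [0.2, 0.8, -0.1]
grip_width: 0.0856
```

```bash
python3 go.py .533 -.271 .035; python3 -c "
from h import *
p=snap('scene','s1')
im=p['image'][150:290,110:260];cv2.imwrite('pics/s1c.png',cv2.resize(im[:,:,::-1],None,fx=4,fy=4))"
```

```text
t 3.425 pos [ 0.5334 -0.2712  0.0977] ft [ 0.21  0.76 -0.09] jaw 0.0856 tilt [-1.e-04 -1.e+00  7.e-04] x [ 4.097e-01  9.122e-01 -1.000e-04]
tool d [-0.      0.0627  0.0004] rows 2 each [-0.      0.0313  0.0002]
```

View pics/s1c.png

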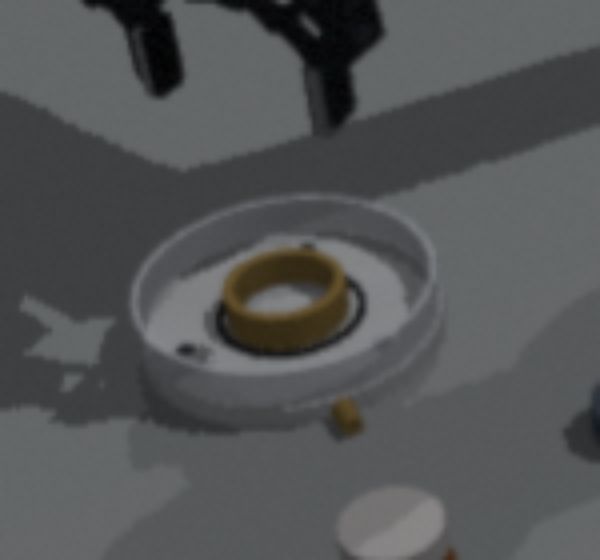

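Request:
carry_out(plan=[[[0,0.03,0],[0,0,0],0.0854],[[0,0.03,0],[0,0,0],0.0854],[[0,0.0215,0],[0,0,0],0.0854],[[0,0,0],[0,0,0],0.0854],[[0,0,0],[0,0,0],0.06],[[0,0,0],[0,0,0],0.055],[[0,0,0],[0,0,0],0.055],[[0,0,0],[0,0,0],0.055]], force=40)

```text
time_s: 4.47
position: [0.5332, -0.268, 0.018]
tool_rot: [[0.407, 0.0, -0.914], [0.914, -0.0, 0.407], [-0.0, -1.0, -0.0]]
ft_force: [-0.2, -0.3, 0.3]
grip_width: 0.055
```

```bash
python3 go.py .533 -.271 .1; python3 -c "
from h import *
p=snap('scene','s2')
im=p['image'][150:290,110:260];cv2.imwrite('pics/s2c.png',cv2.resize(im[:,:,::-1],None,fx=4,fy=4))"
```

```text
t 4.475 pos [ 0.5332 -0.268   0.018 ] ft [-0.16 -0.31  0.3 ] jaw 0.055 tilt [-1.e-04 -1.e+00 -4.e-04] x [ 4.067e-01  9.136e-01 -1.000e-04]
tool d [-0.0028 -0.082  -0.0011] rows 2 each [-0.0014 -0.041  -0.0005]
```

View pics/s2c.png

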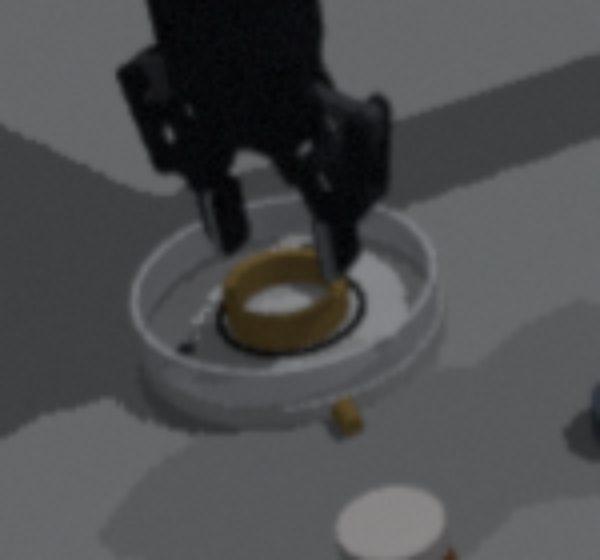

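```bash
python3 go.py .533 -.271 .1; python3 -c "
from h import *
p=snap('scene')
o=env.observe();P=o['position'];R=o['tool_rot']
for s in(1,-1):
  for b in (0,.01,.02,.03,.04,.05):
    q=P+R[:,0]*s*.0275-R[:,1]*b
    print(s,b,q.round(3),((proj(q,p)[0]-[110,150])*4).round())
im=p['image'][180:240,140:220];cv2.imwrite('pics/s3c.png',cv2.resize(im[:,:,::-1],None,fx=8,fy=8))
p=snap('top');im=p['image'][225:330,425:530];cv2.imwrite('pics/t3c.png',cv2.resize(im[:,:,::-1],None,fx=5,fy=5))
"
```

```text
t 4.525 pos [ 0.5331 -0.268   0.0179] ft [ 1.19 -0.29  0.02] jaw 0.0549 tilt [-1.e-04 -1.e+00 -2.e-04] x [ 4.067e-01  9.136e-01 -1.000e-04]
tool d [-0.0028 -0.0821 -0.0011] rows 2 each [-0.0014 -0.041  -0.0006]
1 0 [ 0.544 -0.243  0.018] [339. 315.]
1 0.01 [ 0.544 -0.243  0.028] [337. 299.]
1 0.02 [ 0.544 -0.243  0.038] [334. 284.]
1 0.03 [ 0.544 -0.243  0.048] [331. 267.]
1 0.04 [ 0.544 -0.243  0.058] [328. 251.]
1 0.05 [ 0.544 -0.243  0.068] [325. 235.]
-1 0 [ 0.522 -0.293  0.018] [247. 291.]
-1 0.01 [ 0.522 -0.293  0.028] [243. 276.]
-1 0.02 [ 0.522 -0.293  0.038] [240. 260.]
-1 0.03 [ 0.522 -0.293  0.048] [236. 244.]
-1 0.04 [ 0.522 -0.293  0.058] [232. 228.]
-1 0.05 [ 0.522 -0.293  0.068] [229. 211.]
```

View pics/s3c.png

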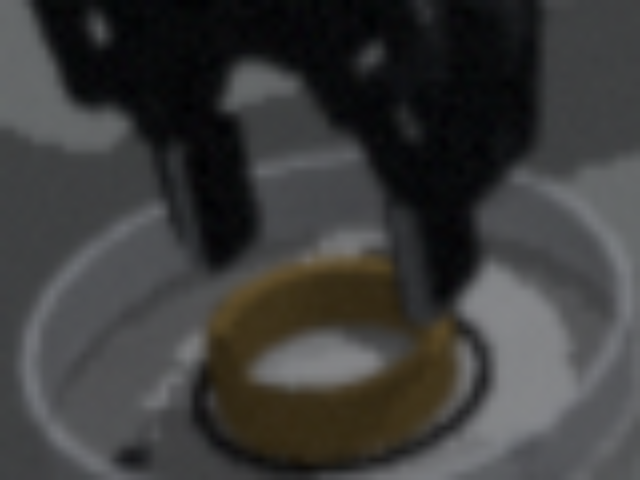

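View pics/t3c.png

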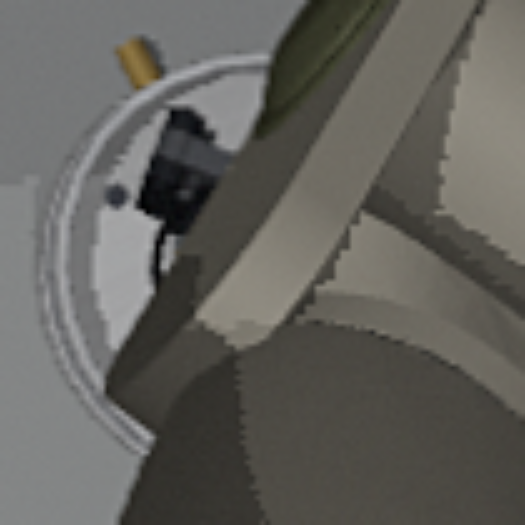

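```bash
python3 -c "
from h import *
p=snap('scene')
P=np.array([.5334,-.2712,.0977])
x=np.array([.41,.912,0])
for s in(1,-1):
  for b in (0,.01,.02,.03):
   for w in (.0427,.057):
    q=P+x*s*w+[0,0,b]
    print(s,b,w,((proj(q,p)[0]-[110,150])*4).round())
"
```

```text
1 0 0.0427 [336. 191.]
1 0 0.057 [362. 197.]
1 0.01 0.0427 [333. 174.]
1 0.01 0.057 [359. 180.]
1 0.02 0.0427 [329. 156.]
1 0.02 0.057 [356. 162.]
1 0.03 0.0427 [326. 138.]
1 0.03 0.057 [353. 144.]
-1 0 0.0427 [185. 155.]
-1 0 0.057 [160. 149.]
-1 0.01 0.0427 [181. 138.]
-1 0.01 0.057 [156. 132.]
-1 0.02 0.0427 [177. 120.]
-1 0.02 0.057 [152. 115.]
-1 0.03 0.0427 [173. 103.]
-1 0.03 0.057 [148.  97.]
```

Request:
carry_out(plan=[[[0,0,0],[0,0,0],0.0854],[[-0.0027,0,-0.001],[0,0,0],0.0854],[[0,0,0],[0,0,0],0.0854],[[0,0.009,0],[0,0,0],0.0854],[[0,0.009,0],[0,0,0],0.0854],[[0,0,0],[0,0,0],0.0854]])

```text
time_s: 5.42
position: [0.5324, -0.2704, -0.0014]
tool_rot: [[0.407, -0.002, -0.914], [0.914, 0.001, 0.407], [0.0, -1.0, 0.002]]
ft_force: [-0.6, 0.9, 0.6]
grip_width: 0.0853
```

```bash
python3 go.py .533 -.271 .1; python3 -c "
from h import *
p=snap('scene')
im=p['image'][180:240,140:220];cv2.imwrite('pics/s4c.png',cv2.resize(im[:,:,::-1],None,fx=8,fy=8))
"
```

```text
t 5.425 pos [ 0.5324 -0.2704 -0.0014] ft [-0.58  0.85  0.61] jaw 0.0853 tilt [ 5.0e-04 -1.0e+00  2.1e-03] x [4.067e-01 9.136e-01 5.000e-04]
tool d [-0.0002 -0.1014 -0.0006] rows 2 each [-0.0001 -0.0507 -0.0003]
```

View pics/s4c.png

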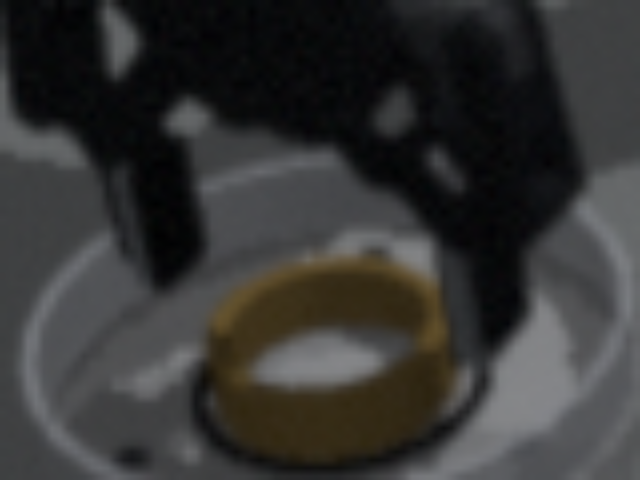

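Request:
carry_out(plan=[[[0,0,0],[0,0,0],0.06],[[0,0,0],[0,0,0],0.055],[[0,0,0],[0,0,0],0.055],[[0,0,0],[0,0,0],0.055]], force=40)

```text
time_s: 5.98
position: [0.5331, -0.271, 0.0007]
tool_rot: [[0.407, 0.001, -0.914], [0.914, -0.001, 0.407], [-0.0, -1.0, -0.001]]
ft_force: [-2.4, 0.8, 5.7]
grip_width: 0.0584
```

```bash
python3 go.py .533 -.271 .1; python3 -c "
from h import *
p=snap('scene')
im=p['image'][180:240,140:220];cv2.imwrite('pics/s5c.png',cv2.resize(im[:,:,::-1],None,fx=8,fy=8))
"
```

```text
t 5.975 pos [ 0.5331 -0.271   0.0007] ft [-2.38  0.84  5.67] jaw 0.0584 tilt [-4.0e-04 -1.0e+00 -1.1e-03] x [ 4.067e-01  9.136e-01 -4.000e-04]
tool d [-0.0001 -0.0993 -0.    ] rows 2 each [-0.     -0.0496 -0.    ]
```

View pics/s5c.png

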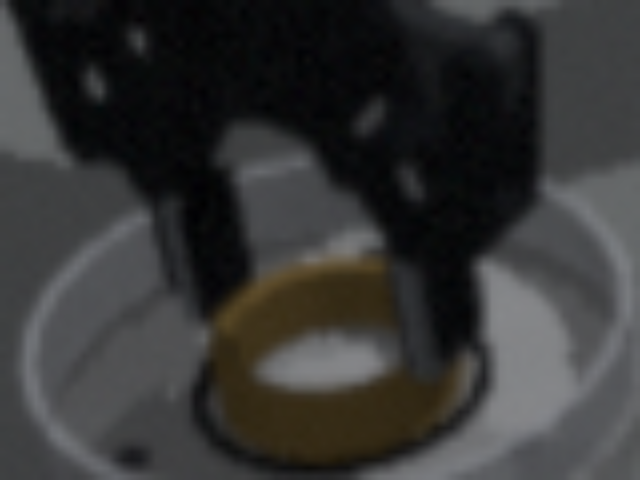

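Request:
carry_out(plan=[[[0,-0.005,0],[0,0,0],0.05],[[0,-0.01,0],[0,0,0],0.05],[[0,-0.015,0],[0,0,0],0.05],[[0,0,0],[0,0,0],0.05]], force=50)

```text
time_s: 6.52
position: [0.5336, -0.2713, 0.0314]
tool_rot: [[0.407, 0.002, -0.914], [0.914, -0.002, 0.407], [-0.001, -1.0, -0.003]]
ft_force: [-0.5, -0.4, -2.2]
grip_width: 0.0577
```

```bash
python3 go.py .533 -.271 .1; python3 -c "
from h import *
p=snap('scene')
im=p['image'][180:240,140:220];cv2.imwrite('pics/s6c.png',cv2.resize(im[:,:,::-1],None,fx=8,fy=8))
"
```

```text
t 6.525 pos [ 0.5336 -0.2713  0.0314] ft [-0.54 -0.35 -2.23] jaw 0.0577 tilt [-7.0e-04 -1.0e+00 -2.9e-03] x [ 4.066e-01  9.136e-01 -7.000e-04]
tool d [ 0.     -0.0686  0.0005] rows 2 each [ 0.     -0.0343  0.0002]
```

View pics/s6c.png

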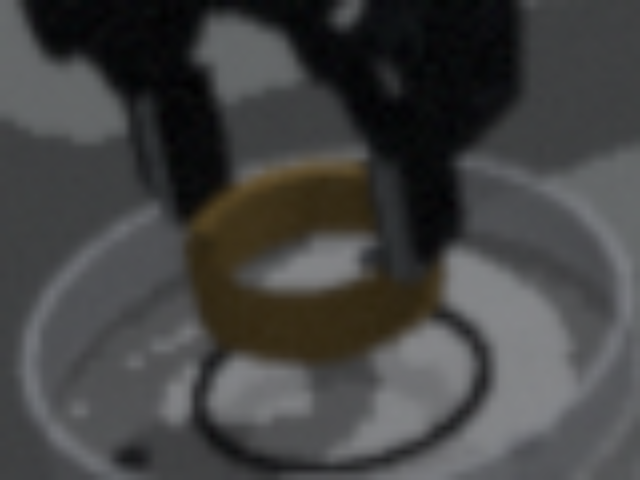

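```bash
python3 -c "
from h import *
from m2 import backp
p=snap('scene')
for z in (.04,.05,.06,.07): print(z,backp([[179.4,208.1]],p,z))
p=snap('top');im=p['image'][215:335,410:530];cv2.imwrite('pics/t6c.png',cv2.resize(im[:,:,::-1],None,fx=5,fy=5))
o=env.observe();P=o['position'];R=o['tool_rot']
for s in(1,-1):
  for b in (0,.02,.04):
    q=P+R[:,0]*s*.035-R[:,1]*b
    print(s,b,q.round(3),((proj(q,p)[0]-[410,215])*5).round())
"
```

```text
0.04 [[ 0.50155569 -0.27684882]]
0.05 [[ 0.51581519 -0.27299057]]
0.06 [[ 0.5300747  -0.26913231]]
0.07 [[ 0.54433421 -0.26527406]]
1 0 [ 0.547 -0.239  0.03 ] [247. 279.]
1 0.02 [ 0.547 -0.239  0.05 ] [261. 272.]
1 0.04 [ 0.547 -0.239  0.07 ] [276. 265.]
-1 0 [ 0.519 -0.303  0.03 ] [432. 359.]
-1 0.02 [ 0.519 -0.303  0.05 ] [449. 354.]
-1 0.04 [ 0.519 -0.303  0.07 ] [467. 348.]
```

View pics/t6c.png

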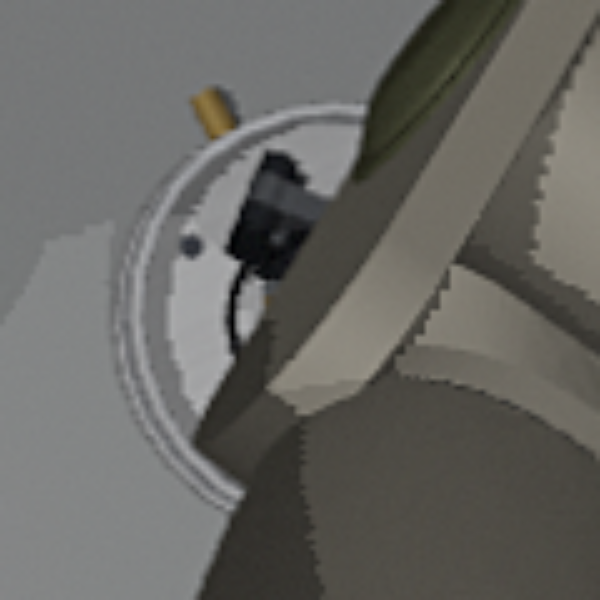

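```bash
python3 -c "
from h import *
p=snap('scene','s7')
x=np.array([.407,.914,0]);z=np.array([-.914,.407,0])
for s in(1,-1):
 for o in(-.02,-.01,0,.01,.02):
  for h in(.045,.055):
   q=np.array([.5336,-.2713,h])+x*s*.029+z*o
   print(s,o,h,((proj(q,p)[0]-[140,180])*8).round())
im=p['image'][110:240,120:240];cv2.imwrite('pics/s7c.png',cv2.resize(im[:,:,::-1],None,fx=4.5,fy=4.5))
"
```

```text
1 -0.02 0.045 [371. 353.]
1 -0.02 0.055 [364. 320.]
1 -0.01 0.045 [393. 330.]
1 -0.01 0.055 [387. 297.]
1 0 0.045 [415. 307.]
1 0 0.055 [409. 275.]
1 0.01 0.045 [436. 285.]
1 0.01 0.055 [430. 252.]
1 0.02 0.045 [457. 263.]
1 0.02 0.055 [451. 231.]
-1 -0.02 0.045 [169. 301.]
-1 -0.02 0.055 [162. 269.]
-1 -0.01 0.045 [192. 279.]
-1 -0.01 0.055 [185. 247.]
-1 0 0.045 [215. 257.]
-1 0 0.055 [208. 225.]
-1 0.01 0.045 [238. 236.]
-1 0.01 0.055 [231. 204.]
-1 0.02 0.045 [260. 215.]
-1 0.02 0.055 [253. 183.]
```

View pics/s7c.png

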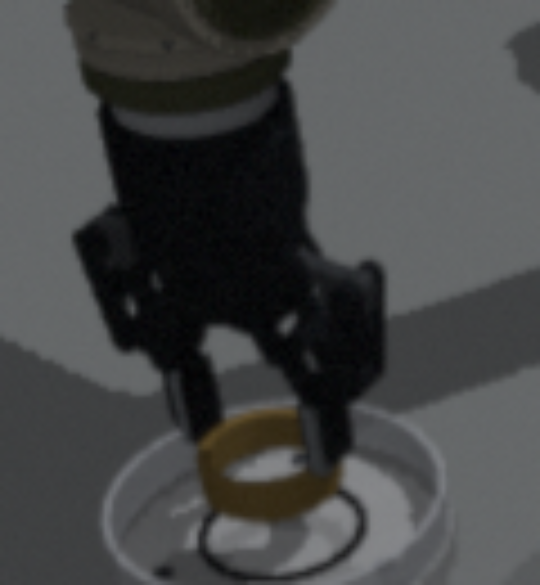

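Request:
carry_out(plan=[[[0,0.015,0],[0,0,0],0.05],[[0,0.01,0],[0,0,0],0.05],[[0,0.0045,0],[0,0,0],0.05],[[0,0,0],[0,0,0],0.05]])

```text
time_s: 7.22
position: [0.5323, -0.2703, 0.0009]
tool_rot: [[0.406, -0.001, -0.914], [0.914, 0.001, 0.406], [0.0, -1.0, 0.002]]
ft_force: [-6.4, 3.6, 12.3]
grip_width: 0.0578
```

Request:
carry_out(plan=[[[0,0,0],[0,0,0],0.065],[[0,0,0],[0,0,0],0.0854],[[0,0,0],[0,0,0],0.0854],[[0,0,0],[0,0,0],0.0854],[[0,0.004,0],[0,0,0],0.0854],[[0,0,0],[0,0,0],0.0854]])

```text
time_s: 7.98
position: [0.5327, -0.2707, -0.0042]
tool_rot: [[0.407, -0.001, -0.914], [0.914, 0.001, 0.407], [0.0, -1.0, 0.001]]
ft_force: [0.4, -0.4, -0.6]
grip_width: 0.0855
```

```bash
python3 go.py .533 -.271 .1; python3 -c "
from h import *
p=snap('scene')
im=p['image'][180:240,140:220];cv2.imwrite('pics/s8c.png',cv2.resize(im[:,:,::-1],None,fx=8,fy=8))
"
```

```text
t 7.975 pos [ 0.5327 -0.2707 -0.0042] ft [ 0.42 -0.44 -0.64] jaw 0.0855 tilt [ 2.e-04 -1.e+00  8.e-04] x [4.067e-01 9.135e-01 2.000e-04]
tool d [-1.000e-04 -1.042e-01 -3.000e-04] rows 2 each [-0.0001 -0.0521 -0.0002]
```

View pics/s8c.png

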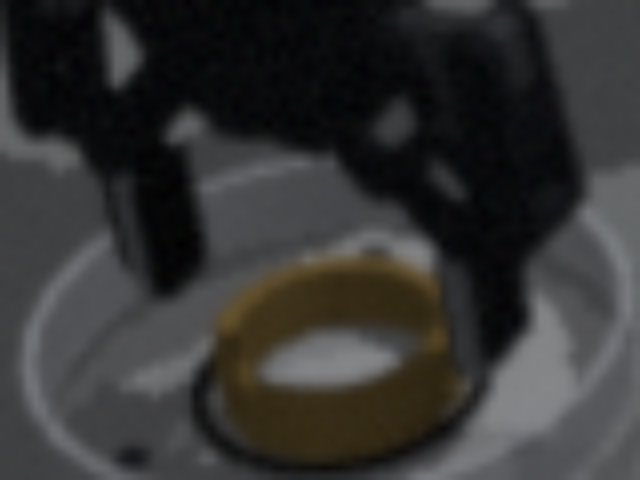

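```bash
python3 -c "
from h import *
p=snap('scene')
x=np.array([.407,.914,0]);z=np.array([-.914,.407,0])
for s in(1,-1):
  for h in(.01,.015,.02,.025,.03,.035):
   q=np.array([.5327,-.2707,h])+x*s*.0427-z*.011
   q2=q+x*s*.0143
   print(s,h,((proj([q,q2],p)-[140,180])*8).round().tolist())
"
```

```text
1 0.01 [[462.0, 453.0], [512.0, 466.0]]
1 0.015 [[459.0, 437.0], [509.0, 450.0]]
1 0.02 [[457.0, 422.0], [507.0, 434.0]]
1 0.025 [[454.0, 406.0], [504.0, 419.0]]
1 0.03 [[451.0, 390.0], [501.0, 403.0]]
1 0.035 [[448.0, 374.0], [498.0, 387.0]]
-1 0.01 [[173.0, 378.0], [126.0, 365.0]]
-1 0.015 [[169.0, 362.0], [122.0, 350.0]]
-1 0.02 [[166.0, 347.0], [118.0, 335.0]]
-1 0.025 [[162.0, 331.0], [115.0, 319.0]]
-1 0.03 [[158.0, 315.0], [111.0, 303.0]]
-1 0.035 [[154.0, 300.0], [107.0, 287.0]]
```

Request:
carry_out(plan=[[[0,0.004,0],[0,0,0],0.0854],[[0,0.004,0],[0,0,0],0.0854],[[0,0,0],[0,0,0],0.0854],[[0,0,0],[0,0,0],0.065],[[0,0,0],[0,0,0],0.055],[[0,0,0],[0,0,0],0.055],[[0,0,0],[0,0,0],0.055]], force=40)

```text
time_s: 8.95
position: [0.5331, -0.2709, -0.0112]
tool_rot: [[0.407, 0.001, -0.914], [0.914, -0.0, 0.407], [-0.0, -1.0, -0.001]]
ft_force: [-0.7, 1.3, 5.7]
grip_width: 0.0596
```

```bash
python3 go.py .533 -.271 .1; python3 -c "
from h import *
p=snap('scene')
im=p['image'][180:240,140:220];cv2.imwrite('pics/s9c.png',cv2.resize(im[:,:,::-1],None,fx=8,fy=8))
"
```

```text
t 8.95 pos [ 0.5331 -0.2709 -0.0112] ft [-0.68  1.31  5.69] jaw 0.0596 tilt [-1.e-04 -1.e+00 -8.e-04] x [ 4.067e-01  9.136e-01 -1.000e-04]
tool d [-0.0002 -0.1112 -0.    ] rows 2 each [-0.0001 -0.0556 -0.    ]
```

View pics/s9c.png

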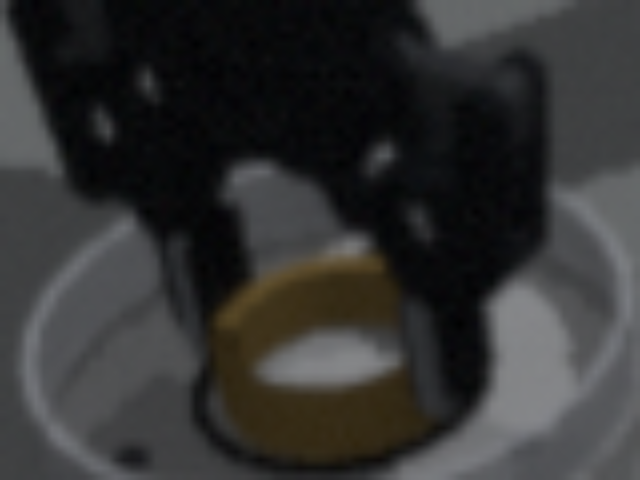

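Request:
carry_out(plan=[[[0,-0.01,0],[0,0,0],0.05],[[0,-0.03,0],[0,0,0],0.05],[[0,-0.03,0],[0,0,0],0.05],[[0.02,0,0.008],[0,0,0],0.05],[[0.05,0,0.0195],[0,0,0],0.05],[[0.05,0,0.0195],[0,0,0],0.05],[[0.05,0,0.0195],[0,0,0],0.05],[[0.05,0,0.0195],[0,0,0],0.05]], force=50)

```text
time_s: 10.0
position: [0.5425, -0.0318, 0.0569]
tool_rot: [[0.406, -0.002, -0.914], [0.914, 0.001, 0.406], [-0.0, -1.0, 0.003]]
ft_force: [0.5, 0.1, -2.5]
grip_width: 0.0591
```

Request:
carry_out(plan=[[[0.05,0,0.0195],[0,0,0],0.05],[[0.05,0,0.0195],[0,0,0],0.05],[[0.05,0,0.0195],[0,0,0],0.05],[[0.05,0,0.0195],[0,0,0],0.05],[[0.05,0,0.0195],[0,0,0],0.05],[[0.04,0,0.0157],[0,0,0],0.05],[[0.02,0,0.0085],[0,0,0],0.05],[[0,0,0],[0,0,0],0.05]])

```text
time_s: 11.0
position: [0.5575, 0.2989, 0.0571]
tool_rot: [[0.405, -0.002, -0.914], [0.914, -0.001, 0.405], [-0.001, -1.0, 0.001]]
ft_force: [-1.0, -1.0, -2.1]
grip_width: 0.0593
```

```bash
python3 go.py .559 .298 -.018; python3 -c "
from h import *
p=snap('scene')
im=p['image'][120:280,380:520];cv2.imwrite('pics/s10c.png',cv2.resize(im[:,:,::-1],None,fx=3.7,fy=3.7))
"
```

```text
t 11.0 pos [0.5575 0.2989 0.0571] ft [-1.03 -0.98 -2.05] jaw 0.0593 tilt [-0.0013 -1.      0.0013] x [ 0.4047  0.9144 -0.0013]
tool d [-0.0001  0.0751 -0.0018] rows 2 each [-0.      0.0376 -0.0009]
```

View pics/s10c.png

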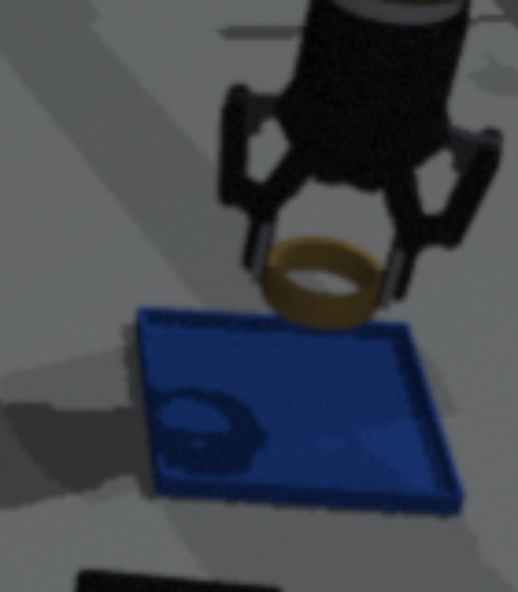

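Request:
carry_out(plan=[[[0,0.03,0],[0,0,0],0.05],[[0,0.03,0],[0,0,0],0.05],[[0,0.011,0],[0,0,0],0.05],[[0,0.002,0],[0,0,0],0.05],[[0,0.001,0],[0,0,0],0.05],[[0,0.0005,0],[0,0,0],0.05]])

```text
time_s: 11.8
position: [0.5592, 0.2979, -0.0154]
tool_rot: [[0.407, 0.002, -0.914], [0.914, 0.0, 0.407], [0.001, -1.0, -0.001]]
ft_force: [0.7, -0.5, -1.1]
grip_width: 0.0591
```

Request:
carry_out(plan=[[[0,0.0005,0],[0,0,0],0.05],[[0,0,0],[0,0,0],0.05]])

```text
time_s: 12.05
position: [0.5587, 0.2979, -0.0165]
tool_rot: [[0.407, 0.0, -0.914], [0.914, 0.0, 0.407], [0.0, -1.0, -0.0]]
ft_force: [-0.0, 0.4, -2.4]
grip_width: 0.0596
```

Request:
carry_out(plan=[[[0,0.001,0],[0,0,0],0.05],[[0,0,0],[0,0,0],0.05]])

```text
time_s: 12.3
position: [0.5586, 0.2978, -0.0179]
tool_rot: [[0.407, -0.0, -0.914], [0.914, -0.0, 0.407], [-0.0, -1.0, 0.0]]
ft_force: [-0.2, 0.2, -1.4]
grip_width: 0.0593
```

Request:
carry_out(plan=[[[0,0.001,0],[0,0,0],0.05],[[0,0.0005,0],[0,0,0],0.05],[[0,0,0],[0,0,0],0.05]])

```text
time_s: 12.68
position: [0.5587, 0.2978, -0.0191]
tool_rot: [[0.407, 0.0, -0.914], [0.914, 0.0, 0.407], [0.0, -1.0, -0.0]]
ft_force: [-1.9, -1.1, 2.3]
grip_width: 0.059
```

Request:
carry_out(plan=[[[0,0,0],[0,0,0],0.066],[[0,0,0],[0,0,0],0.075],[[0,0,0],[0,0,0],0.0854],[[0,0,0],[0,0,0],0.0854],[[0,-0.03,0],[0,0,0],0.0854],[[0,-0.05,0],[0,0,0],0.0854],[[-0.06,0,0],[0,0,0],0.0854],[[-0.06,0,0],[0,0,0],0.0854]])

```text
time_s: 13.68
position: [0.5094, 0.1872, 0.0612]
tool_rot: [[0.405, 0.002, -0.914], [0.914, 0.0, 0.405], [0.001, -1.0, -0.001]]
ft_force: [0.4, -0.1, -0.5]
grip_width: 0.0856
```

```bash
python3 go.py .4504 -.0765 .08; python3 -c "
from h import *
from m2 import *
for n in('top','scene'):
  p=snap(n,n+'11')
  for d in env.outline_of('ring_center',p)[:2]:
    m=np.asarray(d['mask']); mm=cv2.drawContours(np.zeros((480,640),np.uint8),cv2.findContours(m.astype(np.uint8),cv2.RETR_EXTERNAL,cv2.CHAIN_APPROX_NONE)[0],-1,1,-1)>0
    print(n,d['conf'],d['pixel'],fit(mm,[(.004,.024,.031)],p))
  print(cell(p))
"
```

```text
t 13.675 pos [0.5094 0.1872 0.0612] ft [ 0.38 -0.1  -0.53] jaw 0.0856 tilt [ 7.0e-04 -1.0e+00 -1.5e-03] x [4.054e-01 9.141e-01 7.000e-04]
tool d [-0.265  -0.0189 -0.053 ] rows 5 each [-0.053  -0.0038 -0.0106]
({'collar': (array([ 0.53364418, -0.27101161]), np.float64(0.0006201428606658031)), 'ringtop': (array([ 0.535, -0.272]), np.float64(nan))}, np.int64(0))
scene 0.89 [229.7, 458.1] (array([0.55929386, 0.29784765]), np.float64(0.8987517337031901), np.int64(648), np.int64(721))
({'collar': (array([ 0.5342644 , -0.27006296]), np.float64(0.0005538829997471309)), 'ringtop': (array([ 0.535, -0.272]), np.float64(nan))}, np.int64(0))
  return _methods._mean(a, axis=axis, dtype=dtype,
  ret = ret.dtype.type(ret / rcount)
```

View pics/top11.png

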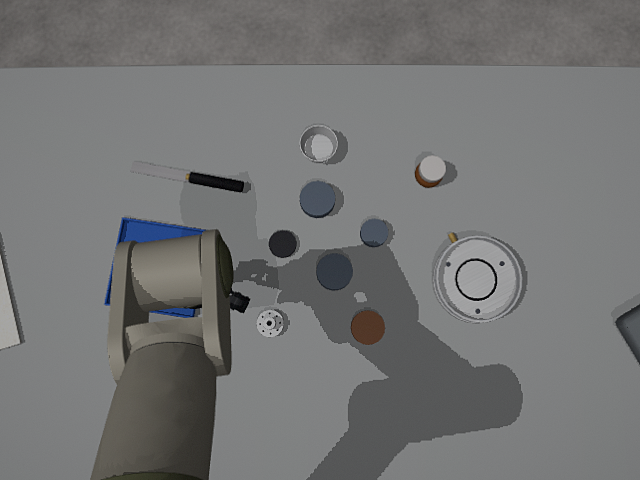

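Request:
carry_out(plan=[[[-0.055,0,-0.011],[0,0,0],0.0854],[[-0.055,0,-0.011],[0,0,0],0.0854],[[-0.055,0,-0.011],[0,0,0],0.0854],[[-0.055,0,-0.011],[0,0,0],0.0854],[[-0.0457,0,-0.0087],[0,0,0],0.0854],[[0,0.03,0],[0,0,0],0.0854],[[0,0.02,0],[0,0,0],0.0854],[[0,0,0],[0,0,0],0.075]])

```text
time_s: 14.88
position: [0.4504, -0.0754, 0.0098]
tool_rot: [[0.406, -0.002, -0.914], [0.914, 0.001, 0.406], [0.0, -1.0, 0.002]]
ft_force: [0.1, -0.2, -0.3]
grip_width: 0.075
```

```bash
python3 go.py .45 -.076 -.024; python3 -c "
from h import *
p=snap('scene')
im=p['image'][150:240,220:330];cv2.imwrite('pics/s12c.png',cv2.resize(im[:,:,::-1],None,fx=6,fy=6))
"
```

```text
t 14.875 pos [ 0.4504 -0.0754  0.0098] ft [ 0.14 -0.17 -0.32] jaw 0.075 tilt [ 1.0e-04 -1.0e+00  1.9e-03] x [4.059e-01 9.139e-01 1.000e-04]
tool d [-0.0007  0.0338  0.    ] rows 1 each [-0.0007  0.0338  0.    ]
```

View pics/s12c.png

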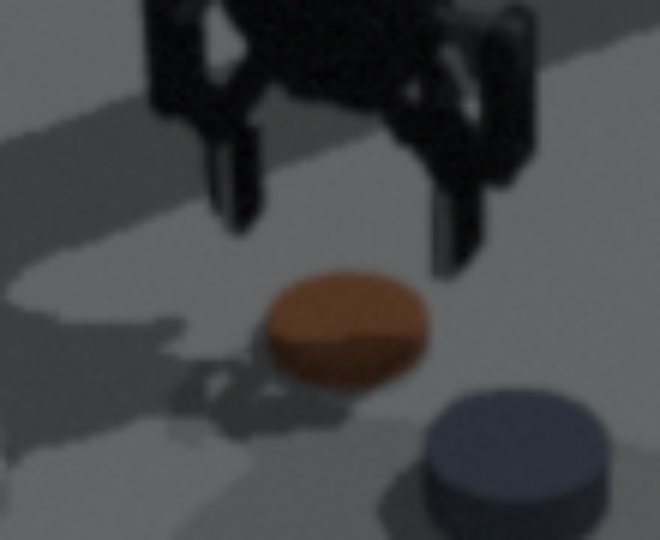

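Request:
carry_out(plan=[[[0,0.02,0],[0,0,0],0.075],[[0,0.0115,0],[0,0,0],0.075],[[0,0.002,0],[0,0,0],0.075],[[0,0,0],[0,0,0],0.066],[[0,0,0],[0,0,0],0.053],[[0,0,0],[0,0,0],0.053],[[0,0,0],[0,0,0],0.053]], force=40)

```text
time_s: 15.8
position: [0.4504, -0.0761, -0.0217]
tool_rot: [[0.407, 0.001, -0.914], [0.914, -0.001, 0.407], [0.0, -1.0, -0.002]]
ft_force: [-1.2, 0.9, 9.0]
grip_width: 0.0565
```

```bash
python3 go.py .45 -.076 -.024; python3 -c "
from h import *
p=snap('scene')
im=p['image'][150:240,220:330];cv2.imwrite('pics/s13c.png',cv2.resize(im[:,:,::-1],None,fx=6,fy=6))
"
```

```text
t 15.8 pos [ 0.4504 -0.0761 -0.0217] ft [-1.25  0.93  9.  ] jaw 0.0565 tilt [ 0.     -1.     -0.0016] x [0.4066 0.9136 0.    ]
tool d [-0.0001  0.0023  0.0004] rows 1 each [-0.0001  0.0023  0.0004]
```

View pics/s13c.png

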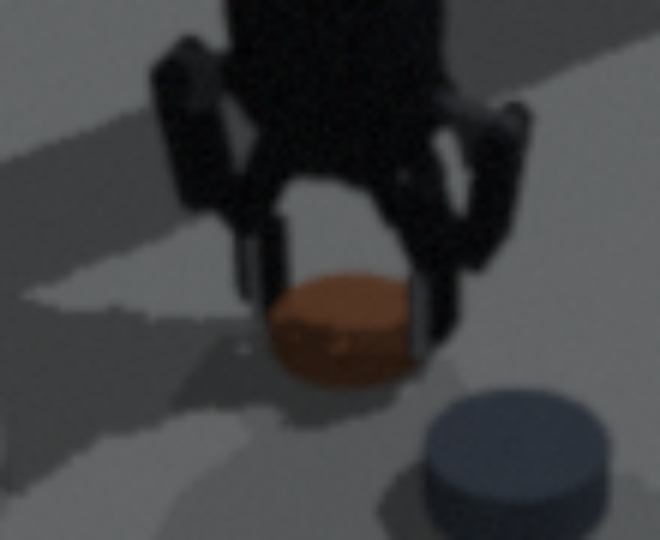

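Request:
carry_out(plan=[[[0,0,0],[0,0,0],0.066],[[0,0,0],[0,0,0],0.068],[[0,0.0025,0],[0,0,0],0.068],[[0,0,0],[0,0,0],0.068],[[0,0,0],[0,0,0],0.053],[[0,0,0],[0,0,0],0.053],[[0,0,0],[0,0,0],0.053]])

```text
time_s: 16.73
position: [0.45, -0.0759, -0.0249]
tool_rot: [[0.407, 0.0, -0.914], [0.914, -0.0, 0.407], [0.0, -1.0, -0.0]]
ft_force: [-0.0, 0.8, 6.3]
grip_width: 0.0569
```

```bash
python3 go.py .45 -.076 -.024; python3 -c "
from h import *
p=snap('scene')
im=p['image'][150:240,220:330];cv2.imwrite('pics/s14c.png',cv2.resize(im[:,:,::-1],None,fx=6,fy=6))
"
```

```text
t 16.725 pos [ 0.45   -0.0759 -0.0249] ft [-0.03  0.82  6.26] jaw 0.0569 tilt [ 0.e+00 -1.e+00 -1.e-04] x [0.4066 0.9136 0.    ]
tool d [-0.0001 -0.0009 -0.0001] rows 1 each [-0.0001 -0.0009 -0.0001]
```

View pics/s14c.png

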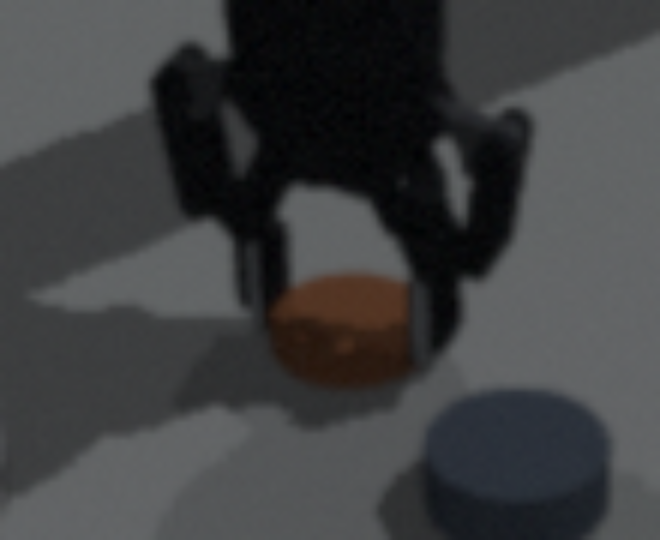

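Request:
carry_out(plan=[[[0,-0.01,0],[0,0,0],0.05],[[0,-0.03,0],[0,0,0],0.05],[[0,-0.03,0],[0,0,0],0.05],[[-0.025,0,-0.025],[0,0,0],0.05],[[-0.035,0,-0.038],[0,0,0],0.05],[[-0.035,0,-0.038],[0,0,0],0.05],[[-0.035,0,-0.038],[0,0,0],0.05],[[-0.0135,0,-0.0157],[0,0,0],0.05]])

```text
time_s: 17.77
position: [0.5335, -0.2726, 0.045]
tool_rot: [[0.408, 0.001, -0.913], [0.913, -0.001, 0.408], [-0.0, -1.0, -0.001]]
ft_force: [-0.9, 1.1, 0.4]
grip_width: 0.0568
```

Request:
carry_out(plan=[[[0,0,0],[0,0,0],0.05],[[0,0.02,0],[0,0,0],0.05],[[0,0,0],[0,0,0],0.05]])

```text
time_s: 18.15
position: [0.5319, -0.2683, 0.0239]
tool_rot: [[0.406, -0.003, -0.914], [0.914, 0.002, 0.406], [0.001, -1.0, 0.003]]
ft_force: [0.0, 1.0, -0.0]
grip_width: 0.0571
```

```bash
python3 go.py .533 -.270 -.0129; python3 -c "
from h import *
p=snap('scene')
im=p['image'][160:260,130:230];cv2.imwrite('pics/s15c.png',cv2.resize(im[:,:,::-1],None,fx=6,fy=6))
"
```

```text
t 18.15 pos [ 0.5319 -0.2683  0.0239] ft [ 0.04  0.99 -0.03] jaw 0.0571 tilt [ 9.0e-04 -1.0e+00  3.4e-03] x [4.060e-01 9.139e-01 9.000e-04]
tool d [-0.0011  0.0368 -0.0018] rows 1 each [-0.0011  0.0368 -0.0018]
```

View pics/s15c.png

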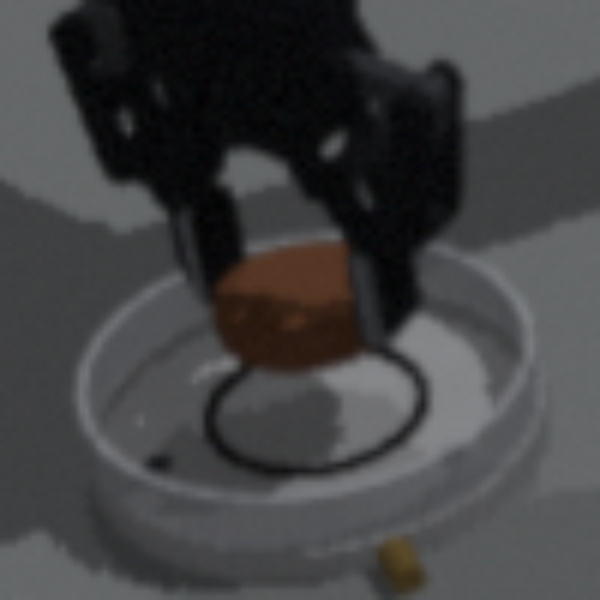

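Request:
carry_out(plan=[[[0,0.02,0],[0,0,0],0.05],[[0,0.012,0],[0,0,0],0.05],[[0,0,0],[0,0,0],0.05],[[0,0,0],[0,0,0],0.05]])

```text
time_s: 18.7
position: [0.5333, -0.2702, -0.0066]
tool_rot: [[0.407, 0.001, -0.914], [0.914, -0.001, 0.407], [-0.0, -1.0, -0.001]]
ft_force: [0.2, 0.4, -0.1]
grip_width: 0.057
```

```bash
python3 go.py .533 -.270 -.0129; python3 -c "
from h import *
p=snap('scene')
im=p['image'][160:260,130:230];cv2.imwrite('pics/s16c.png',cv2.resize(im[:,:,::-1],None,fx=6,fy=6))
"
```

```text
t 18.7 pos [ 0.5333 -0.2702 -0.0066] ft [ 0.16  0.38 -0.09] jaw 0.057 tilt [-2.e-04 -1.e+00 -1.e-03] x [ 4.066e-01  9.136e-01 -2.000e-04]
tool d [0.     0.0063 0.0003] rows 1 each [0.     0.0063 0.0003]
```

View pics/s16c.png

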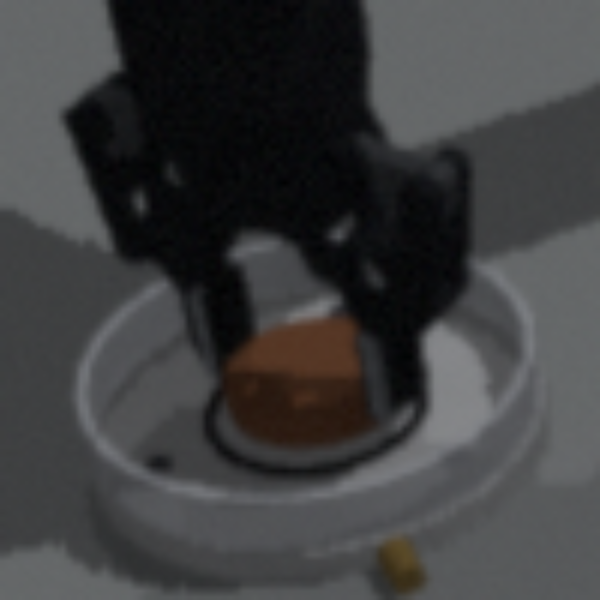

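Request:
carry_out(plan=[[[0,0.0025,0],[0,0,0],0.05],[[0,0.002,0],[0,0,0],0.05],[[0,0,0],[0,0,0],0.05]])

```text
time_s: 19.12
position: [0.5329, -0.2699, -0.0119]
tool_rot: [[0.407, -0.0, -0.914], [0.914, 0.0, 0.407], [0.0, -1.0, 0.0]]
ft_force: [-0.4, -0.4, -0.4]
grip_width: 0.0571
```

Request:
carry_out(plan=[[[0,0.001,0],[0,0,0],0.05],[[0,0,0],[0,0,0],0.05]])

```text
time_s: 19.38
position: [0.533, -0.27, -0.0128]
tool_rot: [[0.407, 0.0, -0.914], [0.914, -0.0, 0.407], [-0.0, -1.0, -0.0]]
ft_force: [0.1, -0.6, -1.3]
grip_width: 0.0574
```

Request:
carry_out(plan=[[[0,0.0008,0],[0,0,0],0.05],[[0,0,0],[0,0,0],0.05]])

```text
time_s: 19.62
position: [0.533, -0.27, -0.0129]
tool_rot: [[0.407, 0.0, -0.914], [0.914, -0.0, 0.407], [-0.0, -1.0, -0.0]]
ft_force: [-2.6, 1.5, 6.2]
grip_width: 0.057
```

Contact. Release, retreat toward the steel disc, and look.

Request:
carry_out(plan=[[[0,0,0],[0,0,0],0.062],[[0,0,0],[0,0,0],0.072],[[0,0,0],[0,0,0],0.0854],[[0,0,0],[0,0,0],0.0854],[[0,-0.03,0],[0,0,0],0.0854],[[0,-0.05,0],[0,0,0],0.0854],[[0.05,0,0],[0,0,0],0.0854],[[0.05,0,0],[0,0,0],0.0854]])

```text
time_s: 20.62
position: [0.5742, -0.178, 0.0671]
tool_rot: [[0.408, 0.001, -0.913], [0.913, -0.001, 0.408], [-0.0, -1.0, -0.001]]
ft_force: [-0.1, 1.3, -0.1]
grip_width: 0.0859
```

```bash
python3 go.py .6186 -.0897 .06; cat > chk.py <<'E'
from m2 import *
import sys
def col(im,X,c0,r,z,cond,rad,p): pass
def brown(p,c0=(.533,-.27)):
    im=p["image"].astype(int); rr,cc=np.mgrid[:480,:640]; uv=np.c_[cc.ravel(),rr.ravel()]
    X=backp(uv,p,.018); m=(im[...,0]>1.45*im[...,2])&(im[...,0]>25); m&=(np.hypot(*(X-c0).T)<.05).reshape(480,640)
    return m
E
python3 - <<'E'
from chk import *
for n in("top","scene"):
    p=snap(n,n+"17"); m=brown(p); print(n,fit(m,[(.012,.024,.03)],p)); print(cell(p)[0]["collar"])
    a=(160,260,130,230) if n=="scene" else (225,330,425,530)
    cv2.imwrite(f"pics/{n}17c.png",cv2.resize(p["image"][a[0]:a[1],a[2]:a[3],::-1],None,fx=5,fy=5))
E
```

```text
t 20.625 pos [ 0.5742 -0.178   0.0671] ft [-0.05  1.27 -0.12] jaw 0.0859 tilt [-1.0e-04 -1.0e+00 -1.3e-03] x [ 4.08e-01  9.13e-01 -1.00e-04]
tool d [ 0.0987  0.0071 -0.0046] rows 2 each [ 0.0494  0.0035 -0.0023]
top (array([ 0.56156815, -0.2629027 ]), np.float64(0.008064516129032258), np.int64(8), np.int64(992))
(array([ 0.53418224, -0.25286266]), np.float64(0.0024890250890904457))
scene (array([ 0.53289394, -0.26928821]), np.float64(0.8502495840266223), np.int64(511), np.int64(601))
(array([ 0.53076665, -0.26966277]), np.float64(0.0021986310104042256))
```

View pics/scene17c.png

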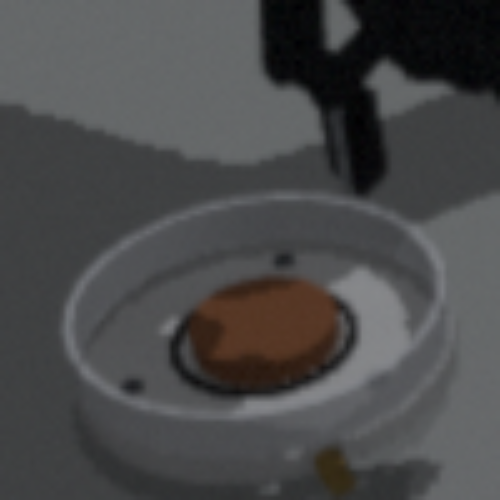

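View pics/top17c.png

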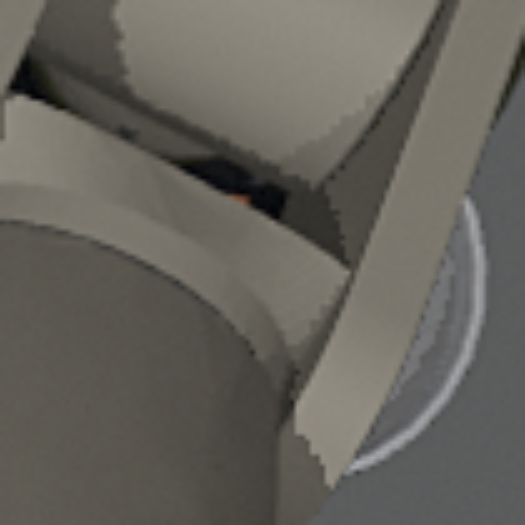

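Request:
carry_out(plan=[[[0.05,0,-0.0025],[0,0,0],0.0854],[[0.0495,0,-0.0024],[0,0,0],0.0854],[[0,0,0],[0,0,0],0.07],[[0,0.03,0],[0,0,0],0.07],[[0,0.03,0],[0,0,0],0.07],[[0,0,0],[0,0,0],0.07]])

```text
time_s: 21.48
position: [0.617, -0.0904, 0.0046]
tool_rot: [[0.408, -0.004, -0.913], [0.913, 0.001, 0.408], [-0.001, -1.0, 0.005]]
ft_force: [-0.7, -0.1, 0.5]
grip_width: 0.0702
```

```bash
python3 go.py .6186 -.0897 -.022; python3 - <<'E'
from chk import *
p=snap("scene"); cv2.imwrite("pics/s18c.png",cv2.resize(p["image"][200:300,220:330,::-1],None,fx=6,fy=6))
p=snap("top"); cv2.imwrite("pics/t18c.png",cv2.resize(p["image"][180:340,300:540,::-1],None,fx=3.2,fy=3.2))
E
```

```text
t 21.475 pos [ 0.617  -0.0904  0.0046] ft [-0.66 -0.09  0.47] jaw 0.0702 tilt [-6.0e-04 -1.0e+00  4.5e-03] x [ 4.076e-01  9.132e-01 -6.000e-04]
tool d [ 0.0013  0.0266 -0.0013] rows 1 each [ 0.0013  0.0266 -0.0013]
```

View pics/s18c.png

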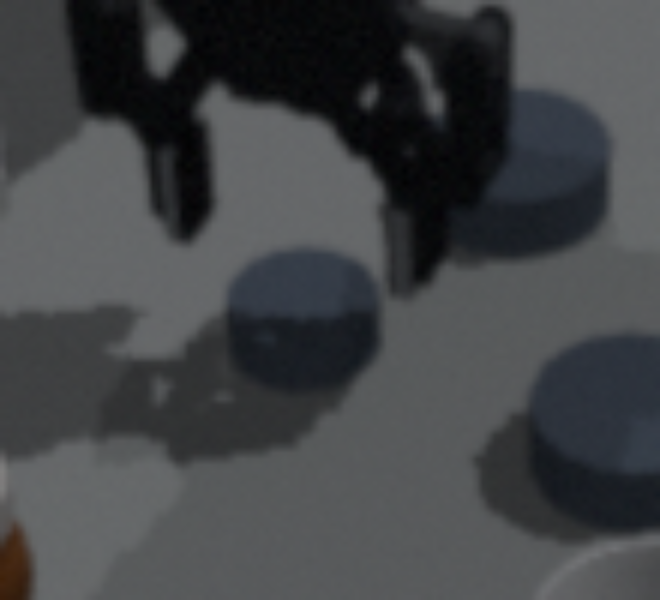

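View pics/t18c.png

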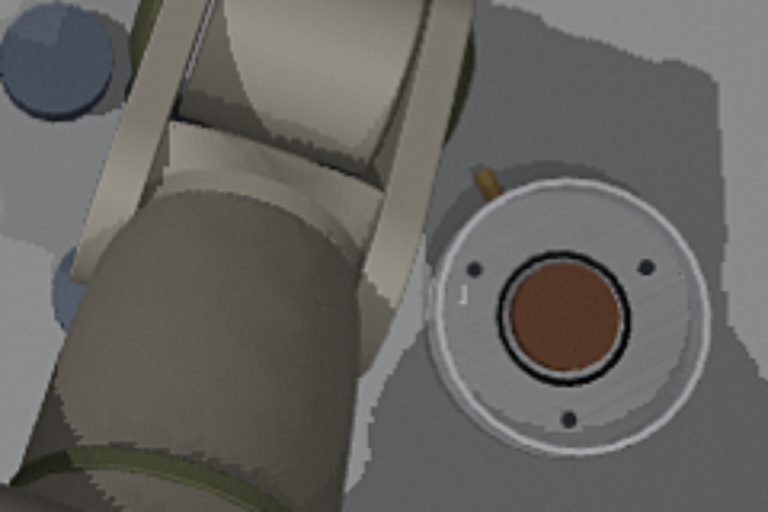

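```bash
python3 - <<'E'
from chk import *
p=snap("top"); m=brown(p); print(fit(m,[(.012,.024,.03)],p)); print(cell(p)[0]["collar"])
im=p["image"].astype(int);print(im[278,470:485].tolist()[::5], im[279,455:462].tolist())
E
```

```text
(array([ 0.53436206, -0.27041325]), np.float64(0.8854581673306773), np.int64(889), np.int64(1004))
(array([ 0.53362033, -0.27086726]), np.float64(0.0007685425634839822))
[[83, 55, 39], [83, 56, 39], [83, 56, 40]] [[29, 29, 31], [0, 0, 0], [99, 101, 101], [113, 113, 113], [60, 50, 46], [64, 38, 23], [87, 58, 42]]
```

Request:
carry_out(plan=[[[0,0,0],[0,0,0],0.07],[[0,0.015,0],[0,0,0],0.07],[[0,0.009,0],[0,0,0],0.07],[[0,0,0],[0,0,0],0.06],[[0,0,0],[0,0,0],0.044],[[0,0,0],[0,0,0],0.044],[[0,0,0],[0,0,0],0.044]], force=60)

```text
time_s: 22.5
position: [0.6188, -0.0898, -0.0172]
tool_rot: [[0.407, 0.001, -0.914], [0.914, -0.0, 0.407], [0.0, -1.0, -0.001]]
ft_force: [0.4, 0.2, 2.9]
grip_width: 0.0466
```

```bash
python3 go.py .6186 -.0897 -.022; python3 - <<'E'
from chk import *
p=snap("scene"); cv2.imwrite("pics/s19c.png",cv2.resize(p["image"][200:300,220:330,::-1],None,fx=6,fy=6))
E
```

```text
t 22.5 pos [ 0.6188 -0.0898 -0.0172] ft [0.44 0.23 2.88] jaw 0.0466 tilt [ 0.e+00 -1.e+00 -9.e-04] x [0.4066 0.9136 0.    ]
tool d [0.     0.0048 0.0003] rows 1 each [0.     0.0048 0.0003]
```

View pics/s19c.png

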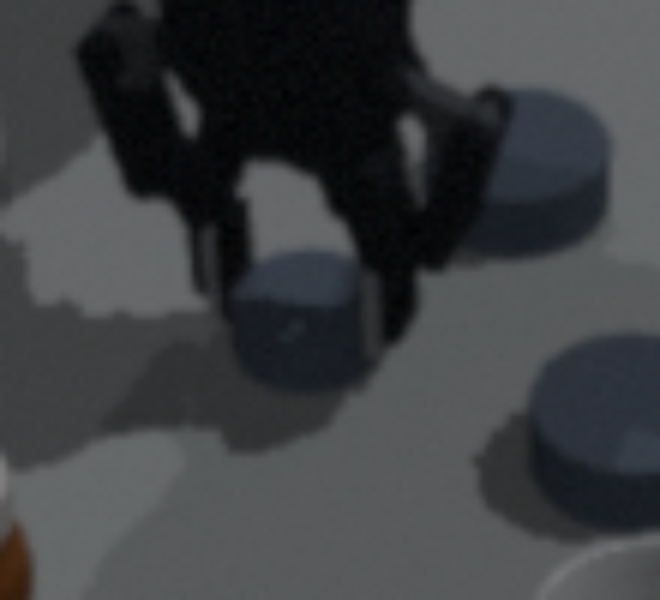

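Request:
carry_out(plan=[[[0,-0.01,0],[0,0,0],0.044],[[0,-0.03,0],[0,0,0],0.044],[[0,-0.03,0],[0,0,0],0.044],[[-0.03,0,0.001],[0,0,0],0.044],[[-0.05,0,0.001],[0,0,0],0.044],[[-0.05,0,0.001],[0,0,0],0.044],[[-0.05,0,0.001],[0,0,0],0.044],[[-0.0195,0,0.0011],[0,0,0],0.044]])

```text
time_s: 23.55
position: [0.5315, -0.2721, 0.0526]
tool_rot: [[0.409, -0.0, -0.913], [0.913, -0.0, 0.409], [-0.0, -1.0, 0.0]]
ft_force: [0.7, 0.1, -2.9]
grip_width: 0.0461
```

Request:
carry_out(plan=[[[0,0,0],[0,0,0],0.044],[[0,0,0],[0,0,0],0.044],[[0,0.025,0],[0,0,0],0.044],[[0,0.012,0],[0,0,0],0.044],[[0,0,0],[0,0,0],0.044],[[0,0,0],[0,0,0],0.044]])

```text
time_s: 24.3
position: [0.5333, -0.2698, 0.0161]
tool_rot: [[0.406, 0.001, -0.914], [0.914, -0.001, 0.406], [-0.0, -1.0, -0.001]]
ft_force: [0.2, -1.1, -2.2]
grip_width: 0.0463
```

```bash
python3 go.py .533 -.27 .0068; python3 - <<'E'
from chk import *
p=snap("scene"); cv2.imwrite("pics/s20c.png",cv2.resize(p["image"][160:260,130:230,::-1],None,fx=6,fy=6))
E
```

```text
t 24.3 pos [ 0.5333 -0.2698  0.0161] ft [ 0.16 -1.09 -2.21] jaw 0.0463 tilt [-3.0e-04 -1.0e+00 -1.1e-03] x [ 4.062e-01  9.138e-01 -3.000e-04]
tool d [-0.0003  0.0093  0.0002] rows 1 each [-0.0003  0.0093  0.0002]
```

View pics/s20c.png

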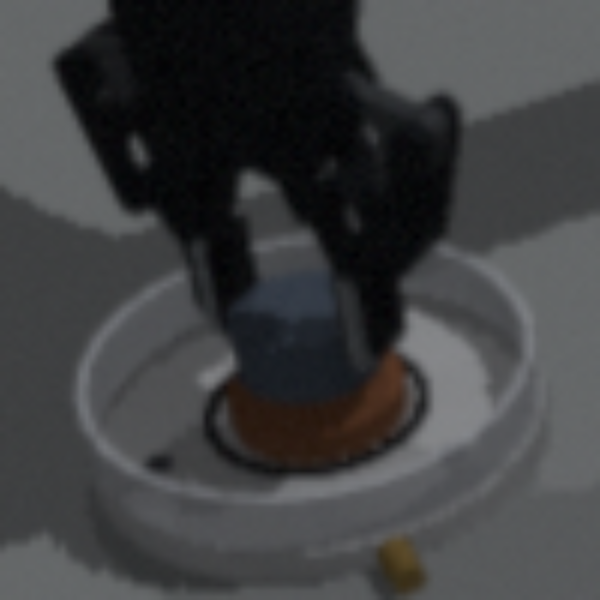

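Request:
carry_out(plan=[[[0,0.005,0],[0,0,0],0.044],[[0,0.003,0],[0,0,0],0.044],[[0,0,0],[0,0,0],0.044]])

```text
time_s: 24.72
position: [0.5327, -0.2699, 0.0072]
tool_rot: [[0.407, -0.0, -0.914], [0.914, 0.0, 0.407], [0.0, -1.0, 0.0]]
ft_force: [0.4, 0.3, -2.9]
grip_width: 0.0466
```

Request:
carry_out(plan=[[[0,0.001,0],[0,0,0],0.044],[[0,0,0],[0,0,0],0.044]])

```text
time_s: 24.98
position: [0.5328, -0.27, 0.0069]
tool_rot: [[0.407, 0.0, -0.914], [0.914, -0.0, 0.407], [-0.0, -1.0, -0.0]]
ft_force: [-2.5, 1.3, 2.4]
grip_width: 0.0466
```

Request:
carry_out(plan=[[[0,0.0008,0],[0,0,0],0.044],[[0,0,0],[0,0,0],0.044]])

```text
time_s: 25.22
position: [0.5329, -0.27, 0.0068]
tool_rot: [[0.407, 0.001, -0.914], [0.914, -0.001, 0.407], [-0.0, -1.0, -0.001]]
ft_force: [-3.2, 1.9, 8.9]
grip_width: 0.0463
```

Request:
carry_out(plan=[[[0,-0.0005,0],[0,0,0],0.052],[[0,0,0],[0,0,0],0.062],[[0,0,0],[0,0,0],0.075],[[0,0,0],[0,0,0],0.08],[[0,-0.03,0],[0,0,0],0.08],[[0,-0.04,0],[0,0,0],0.08],[[0.03,0,0.007],[0,0,0],0.08],[[0.05,0,0.0116],[0,0,0],0.08]])

```text
time_s: 26.22
position: [0.5485, -0.1896, 0.0765]
tool_rot: [[0.409, 0.001, -0.913], [0.913, -0.001, 0.409], [-0.0, -1.0, -0.001]]
ft_force: [0.4, 0.2, -0.4]
grip_width: 0.0797
```

Request:
carry_out(plan=[[[0.05,0,0.0116],[0,0,0],0.08],[[0.05,0,0.0116],[0,0,0],0.08],[[0.05,0,0.0116],[0,0,0],0.075],[[0.05,0,0.0116],[0,0,0],0.07],[[0.05,0,0.0116],[0,0,0],0.07],[[0.0124,0,0.0026],[0,0,0],0.07],[[0,0.03,0],[0,0,0],0.07],[[0,0.03,0],[0,0,0],0.07]])

```text
time_s: 27.22
position: [0.5998, 0.0746, 0.0155]
tool_rot: [[0.407, 0.001, -0.914], [0.914, -0.0, 0.407], [0.0, -1.0, -0.001]]
ft_force: [0.1, 0.8, -0.4]
grip_width: 0.07
```

Request:
carry_out(plan=[[[0,0,0],[0,0,0],0.07],[[0,0,0],[0,0,0],0.07]])

```text
time_s: 27.48
position: [0.6003, 0.0746, 0.0172]
tool_rot: [[0.407, 0.002, -0.913], [0.913, -0.0, 0.407], [0.0, -1.0, -0.001]]
ft_force: [0.5, -0.0, 0.5]
grip_width: 0.0698
```

```bash
python3 go.py .600 .075 -.024; python3 - <<'E'
from chk import *
p=snap("scene","scene21"); cv2.imwrite("pics/s21c.png",cv2.resize(p["image"][200:300,300:410,::-1],None,fx=6,fy=6))
cv2.imwrite("pics/s21d.png",cv2.resize(p["image"][160:260,130:230,::-1],None,fx=5,fy=5))
p=snap("top","top21"); cv2.imwrite("pics/t21c.png",cv2.resize(p["image"][225:330,425:530,::-1],None,fx=5,fy=5))
E
```

```text
t 27.475 pos [0.6003 0.0746 0.0172] ft [ 0.45 -0.02  0.47] jaw 0.0698 tilt [ 5.0e-04 -1.0e+00 -1.5e-03] x [4.072e-01 9.134e-01 5.000e-04]
tool d [0.0002 0.0412 0.0005] rows 1 each [0.0002 0.0412 0.0005]
```

View pics/s21c.png

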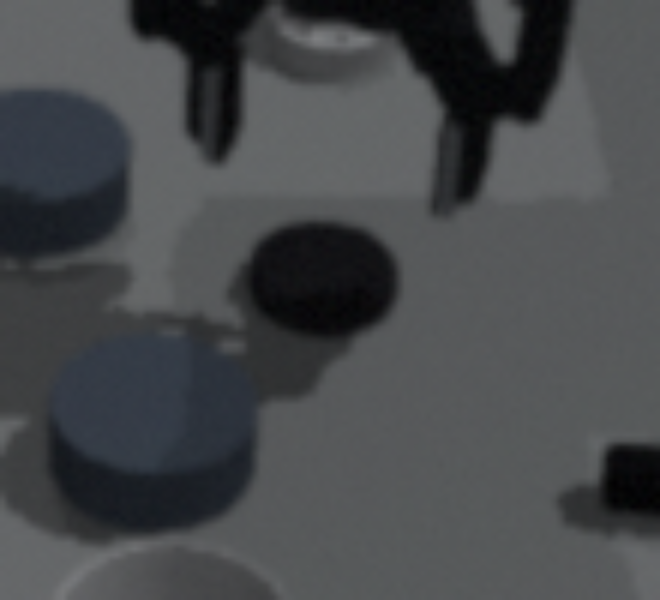

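View pics/s21d.png

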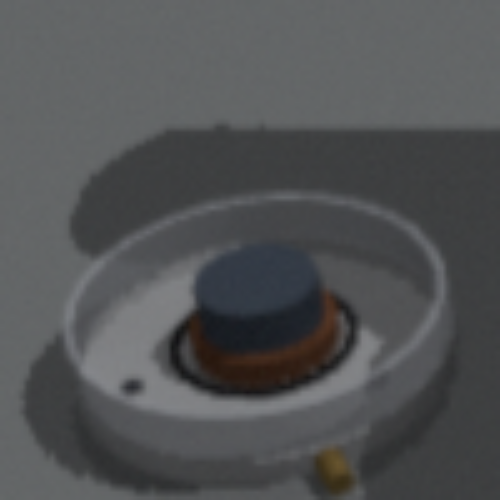

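View pics/t21c.png

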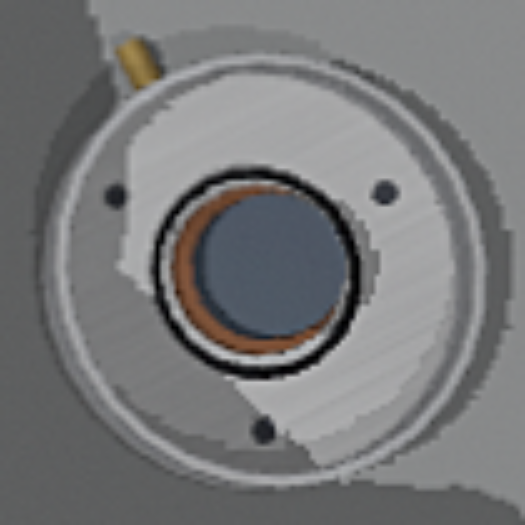

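```bash
cat > stk.py <<'E'
from chk import *
def steel(p,z0=.024,z1=.044,c0=(.533,-.27)):
    im=p["image"].astype(int); rr,cc=np.mgrid[:480,:640]; uv=np.c_[cc.ravel(),rr.ravel()]
    X=backp(uv,p,(z0+z1)/2); m=(im[...,2]-im[...,0]>5); m&=(np.hypot(*(X-c0).T)<.04).reshape(480,640)
    return cv2.morphologyEx(m.astype(np.uint8),cv2.MORPH_OPEN,np.ones((3,3)))>0
E
python3 - <<'E'
from stk import *
for n in("top","scene"):
    p=snap(n); print(n,fit(steel(p),[(.024,.044,.025)],p),cell(p)[0]["collar"][0])
    for d in env.outline_of("steel_disc_center",p)[:4]:
        x=fit(np.asarray(d["mask"]),[(.024,.044,.025)],p)
        if x[0][1]<-.2: print(d["conf"],x)
E
```

```text
top (array([ 0.53403766, -0.27061754]), np.float64(0.8827319587628866), np.int64(685), np.int64(776)) [ 0.53357535 -0.27082445]
0.85 (array([ 0.53440336, -0.26981303]), np.float64(0.9014267185473411), np.int64(695), np.int64(771))
scene (array([ 0.5291674 , -0.26979498]), np.float64(0.8493408662900188), np.int64(451), np.int64(531)) [ 0.54904099 -0.25059245]
0.8 (array([ 0.53334648, -0.26832237]), np.float64(0.8895027624309392), np.int64(483), np.int64(543))
```

Request:
carry_out(plan=[[[0,0.02,0],[0,0,0],0.066],[[0,0.014,0],[0,0,0],0.06],[[0,0.006,0],[0,0,0],0.06],[[0,0,0],[0,0,0],0.06],[[0,0,0],[0,0,0],0.044],[[0,0,0],[0,0,0],0.044],[[0,0,0],[0,0,0],0.044]], force=35)

```text
time_s: 28.65
position: [0.6002, 0.0751, -0.0231]
tool_rot: [[0.407, 0.002, -0.914], [0.914, -0.0, 0.407], [0.001, -1.0, -0.001]]
ft_force: [-1.2, -0.3, 5.7]
grip_width: 0.0468
```

```bash
python3 go.py .600 .075 -.024; python3 - <<'E'
from chk import *
p=snap("scene"); cv2.imwrite("pics/s22c.png",cv2.resize(p["image"][200:300,300:410,::-1],None,fx=6,fy=6))
E
```

```text
t 28.65 pos [ 0.6002  0.0751 -0.0231] ft [-1.22 -0.28  5.71] jaw 0.0468 tilt [ 5.0e-04 -1.0e+00 -1.4e-03] x [4.066e-01 9.136e-01 5.000e-04]
tool d [-0.0002  0.0009  0.0001] rows 1 each [-0.0002  0.0009  0.0001]
```

View pics/s22c.png

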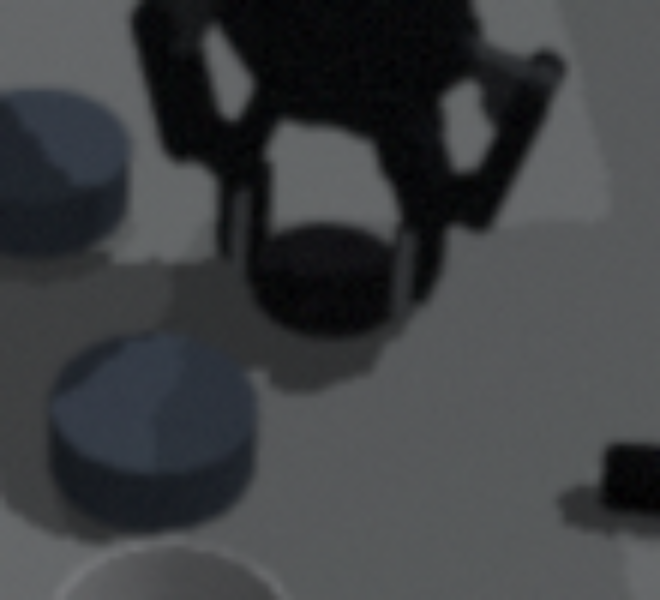

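Request:
carry_out(plan=[[[0,-0.01,0],[0,0,0],0.044],[[0,-0.04,0],[0,0,0],0.044],[[0,-0.04,0],[0,0,0],0.044],[[-0.025,0,-0.006],[0,0,0],0.044],[[-0.05,0,-0.0116],[0,0,0],0.044],[[-0.05,0,-0.0116],[0,0,0],0.044],[[-0.05,0,-0.0116],[0,0,0],0.044],[[-0.05,0,-0.0116],[0,0,0],0.044]])

```text
time_s: 29.7
position: [0.5556, -0.1533, 0.0666]
tool_rot: [[0.407, 0.0, -0.914], [0.914, -0.0, 0.407], [-0.0, -1.0, -0.0]]
ft_force: [0.8, 0.6, -0.4]
grip_width: 0.0468
```

Request:
carry_out(plan=[[[-0.05,0,-0.0116],[0,0,0],0.044],[[-0.045,0,-0.0101],[0,0,0],0.044],[[-0.0226,0,-0.005],[0,0,0],0.044],[[0,0,0],[0,0,0],0.044],[[0,0,0],[0,0,0],0.044],[[0,0.025,0],[0,0,0],0.044],[[0,0.012,0],[0,0,0],0.044],[[0,0,0],[0,0,0],0.044]])

```text
time_s: 30.7
position: [0.5325, -0.269, 0.0285]
tool_rot: [[0.406, -0.001, -0.914], [0.914, 0.001, 0.406], [0.0, -1.0, 0.002]]
ft_force: [-1.4, 0.5, -1.0]
grip_width: 0.0469
```

Request:
carry_out(plan=[[[0,0,0],[0,0,0],0.044]])

```text
time_s: 30.82
position: [0.5331, -0.2699, 0.0298]
tool_rot: [[0.406, 0.001, -0.914], [0.914, -0.001, 0.406], [-0.0, -1.0, -0.001]]
ft_force: [0.2, 0.7, 0.2]
grip_width: 0.047
```

```bash
python3 go.py .533 -.27 .0209; python3 - <<'E'
from chk import *
p=snap("scene"); cv2.imwrite("pics/s23c.png",cv2.resize(p["image"][160:260,130:230,::-1],None,fx=6,fy=6))
E
```

```text
t 30.825 pos [ 0.5331 -0.2699  0.0298] ft [0.23 0.74 0.17] jaw 0.047 tilt [-2.e-04 -1.e+00 -1.e-03] x [ 4.062e-01  9.138e-01 -2.000e-04]
tool d [-0.0001  0.0089  0.    ] rows 1 each [-0.0001  0.0089  0.    ]
```

View pics/s23c.png

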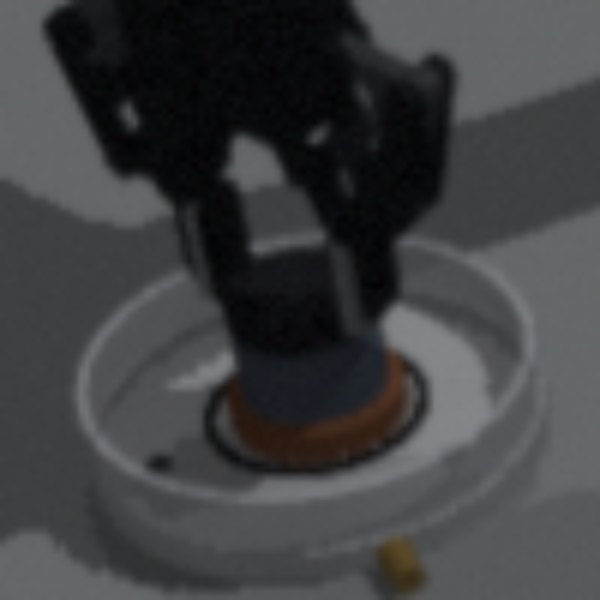

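Request:
carry_out(plan=[[[0,0.005,0],[0,0,0],0.044],[[0,0.0027,0],[0,0,0],0.044],[[0,0,0],[0,0,0],0.044],[[0,0,0],[0,0,0],0.044]])

```text
time_s: 31.38
position: [0.5326, -0.2701, 0.0214]
tool_rot: [[0.407, -0.0, -0.914], [0.914, 0.0, 0.407], [0.0, -1.0, 0.0]]
ft_force: [-0.8, -0.9, -0.2]
grip_width: 0.0469
```

Request:
carry_out(plan=[[[0,0.001,0],[0,0,0],0.044],[[0,0,0],[0,0,0],0.044]])

```text
time_s: 31.62
position: [0.5327, -0.2702, 0.021]
tool_rot: [[0.407, 0.0, -0.914], [0.914, -0.0, 0.407], [-0.0, -1.0, -0.001]]
ft_force: [-1.2, 0.3, 4.9]
grip_width: 0.0469
```

Request:
carry_out(plan=[[[0,0.0007,0],[0,0,0],0.044],[[0,0,0],[0,0,0],0.044]])

```text
time_s: 31.88
position: [0.5327, -0.2702, 0.0209]
tool_rot: [[0.407, 0.001, -0.914], [0.914, -0.001, 0.407], [-0.0, -1.0, -0.001]]
ft_force: [-3.4, 1.8, 11.1]
grip_width: 0.0469
```

Request:
carry_out(plan=[[[0,-0.0007,0],[0,0,0],0.052],[[0,0,0],[0,0,0],0.062],[[0,0,0],[0,0,0],0.075],[[0,0,0],[0,0,0],0.08],[[0,-0.03,0],[0,0,0],0.08],[[0,-0.05,0],[0,0,0],0.08],[[0.02,0,0.0143],[0,0,0],0.08],[[0.0433,0,0.0312],[0,0,0],0.08]])

```text
time_s: 32.88
position: [0.5169, -0.1942, 0.1007]
tool_rot: [[0.409, 0.001, -0.913], [0.913, -0.001, 0.409], [-0.0, -1.0, -0.002]]
ft_force: [0.6, 0.8, -1.3]
grip_width: 0.0801
```

Request:
carry_out(plan=[[[0.043,0,0.031],[0,0,0],0.08],[[0.043,0,0.031],[0,0,0],0.07],[[0.043,0,0.031],[0,0,0],0.06],[[0.043,0,0.031],[0,0,0],0.06],[[0.043,0,0.031],[0,0,0],0.05],[[0.0249,0,0.0176],[0,0,0],0.05],[[0,0,0],[0,0,0],0.05],[[0,0.05,0],[0,0,0],0.05]])

```text
time_s: 33.88
position: [0.4594, 0.0952, 0.0521]
tool_rot: [[0.406, 0.008, -0.914], [0.914, -0.001, 0.406], [0.003, -1.0, -0.008]]
ft_force: [0.7, -0.0, -0.1]
grip_width: 0.0496
```

Request:
carry_out(plan=[[[0,0.02,0],[0,0,0],0.05],[[0,0,0],[0,0,0],0.05],[[0,0,0],[0,0,0],0.05]])

```text
time_s: 34.25
position: [0.4575, 0.0951, 0.0312]
tool_rot: [[0.407, 0.002, -0.913], [0.913, -0.0, 0.407], [0.0, -1.0, -0.001]]
ft_force: [-0.3, 1.1, 0.5]
grip_width: 0.0497
```

```bash
python3 go.py .457 .0957 -.007; python3 - <<'E'
from stk import *
p=snap("scene"); cv2.imwrite("pics/s24c.png",cv2.resize(p["image"][150:240,300:410,::-1],None,fx=6,fy=6))
cv2.imwrite("pics/s24d.png",cv2.resize(p["image"][160:260,130:230,::-1],None,fx=5,fy=5))
def dark(p,n):
    for d in env.outline_of("upper_stone_center",p)[:3]:
        x=fit(np.asarray(d["mask"]),[(.044,.054,.025)],p); print(n,d["conf"],d["pixel"],x)
dark(p,"scene")
p=snap("top"); cv2.imwrite("pics/t24c.png",cv2.resize(p["image"][225:330,425:530,::-1],None,fx=5,fy=5)); dark(p,"top")
E
```

```text
t 34.25 pos [0.4575 0.0951 0.0312] ft [-0.29  1.15  0.49] jaw 0.0497 tilt [ 5.0e-04 -1.0e+00 -1.5e-03] x [4.073e-01 9.133e-01 5.000e-04]
tool d [0.0003 0.0382 0.0007] rows 1 each [0.0003 0.0382 0.0007]
scene 0.89 [216.9, 180.1] (array([ 0.53333124, -0.2688401 ]), np.float64(0.8470319634703196), np.int64(371), np.int64(438))
top 0.71 [277.7, 483.0] (array([ 0.53392206, -0.26984253]), np.float64(0.9257294429708223), np.int64(698), np.int64(754))
```

View pics/s24c.png

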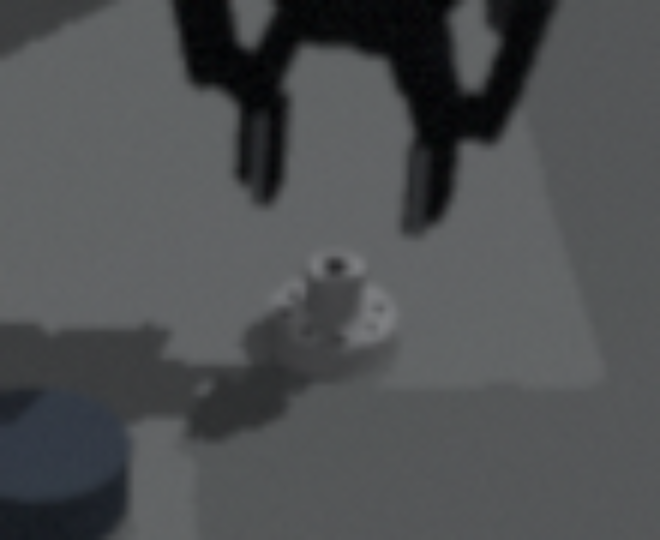

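View pics/s24d.png

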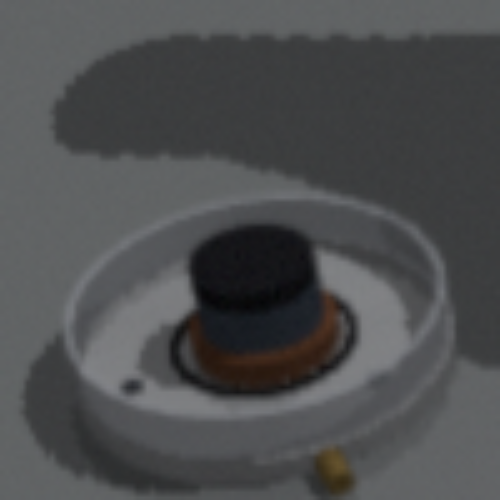

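View pics/t24c.png

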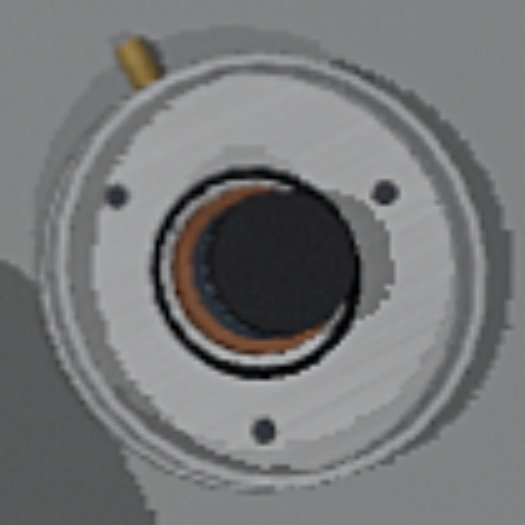

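Request:
carry_out(plan=[[[0,0.02,0],[0,0,0],0.05],[[0,0.011,0],[0,0,0],0.045],[[0,0.004,0],[0,0,0],0.04],[[0,0,0],[0,0,0],0.035],[[0,0,0],[0,0,0],0.025],[[0,0,0],[0,0,0],0.015],[[0,0,0],[0,0,0],0.015],[[0,0,0],[0,0,0],0.015]], force=40)

```text
time_s: 35.45
position: [0.4569, 0.0956, -0.004]
tool_rot: [[0.407, 0.001, -0.914], [0.914, -0.0, 0.407], [0.0, -1.0, -0.001]]
ft_force: [-2.0, -0.2, 6.3]
grip_width: 0.0201
```

```bash
python3 go.py .457 .0957 -.007; python3 - <<'E'
from chk import *
p=snap("scene"); cv2.imwrite("pics/s25c.png",cv2.resize(p["image"][150:240,300:410,::-1],None,fx=6,fy=6))
E
```

```text
t 35.45 pos [ 0.4569  0.0956 -0.004 ] ft [-2.05 -0.25  6.33] jaw 0.0201 tilt [ 3.e-04 -1.e+00 -1.e-03] x [4.066e-01 9.136e-01 3.000e-04]
tool d [ 0.0001  0.003  -0.    ] rows 1 each [ 0.0001  0.003  -0.    ]
```

View pics/s25c.png

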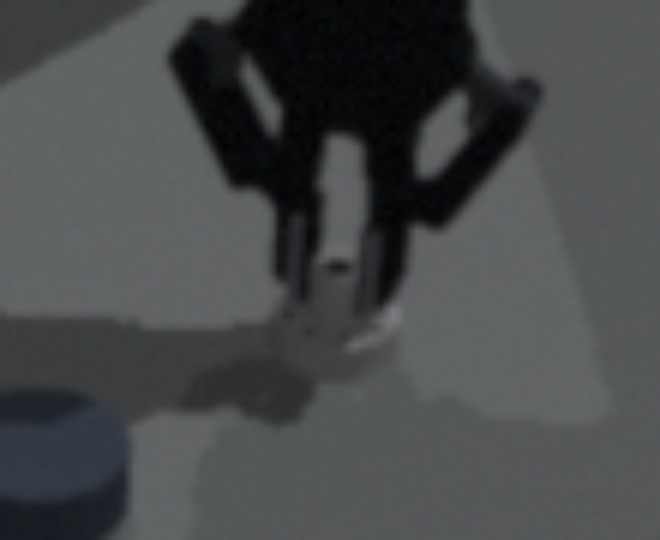

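Request:
carry_out(plan=[[[0,-0.01,0],[0,0,0],0.015],[[0,-0.04,0],[0,0,0],0.015],[[0,-0.05,0],[0,0,0],0.015],[[-0.02,0,-0.0143],[0,0,0],0.015],[[-0.043,0,-0.031],[0,0,0],0.015],[[-0.043,0,-0.031],[0,0,0],0.015],[[-0.043,0,-0.031],[0,0,0],0.015],[[-0.043,0,-0.031],[0,0,0],0.015]])

```text
time_s: 36.5
position: [0.505, -0.1377, 0.096]
tool_rot: [[0.407, 0.0, -0.914], [0.914, -0.0, 0.407], [0.0, -1.0, -0.0]]
ft_force: [0.3, 0.6, -0.5]
grip_width: 0.0199
```

Request:
carry_out(plan=[[[-0.043,0,-0.031],[0,0,0],0.015],[[-0.043,0,-0.031],[0,0,0],0.015],[[-0.0251,0,-0.0179],[0,0,0],0.015],[[0,0,0],[0,0,0],0.015],[[0,0,0],[0,0,0],0.015],[[0,0.025,0],[0,0,0],0.015],[[0,0.01,0],[0,0,0],0.015],[[0,0,0],[0,0,0],0.015]])

```text
time_s: 37.5
position: [0.5326, -0.2691, 0.0602]
tool_rot: [[0.406, -0.001, -0.914], [0.914, 0.001, 0.406], [0.0, -1.0, 0.001]]
ft_force: [-0.1, -0.1, -2.4]
grip_width: 0.0198
```

Request:
carry_out(plan=[[[0,0,0],[0,0,0],0.015],[[0,0,0],[0,0,0],0.015]])

```text
time_s: 37.75
position: [0.533, -0.2701, 0.0612]
tool_rot: [[0.407, 0.001, -0.914], [0.914, -0.001, 0.407], [-0.0, -1.0, -0.001]]
ft_force: [-0.3, -0.4, -1.3]
grip_width: 0.02
```

```bash
python3 go.py .533 -.27 .050; python3 - <<'E'
from chk import *
p=snap("scene"); cv2.imwrite("pics/s26c.png",cv2.resize(p["image"][150:250,130:230,::-1],None,fx=6,fy=6))
E
```

```text
t 37.75 pos [ 0.533  -0.2701  0.0612] ft [-0.29 -0.4  -1.33] jaw 0.02 tilt [-3.0e-04 -1.0e+00 -1.2e-03] x [ 4.065e-01  9.136e-01 -3.000e-04]
tool d [0.0001 0.0112 0.0001] rows 1 each [0.0001 0.0112 0.0001]
```

View pics/s26c.png

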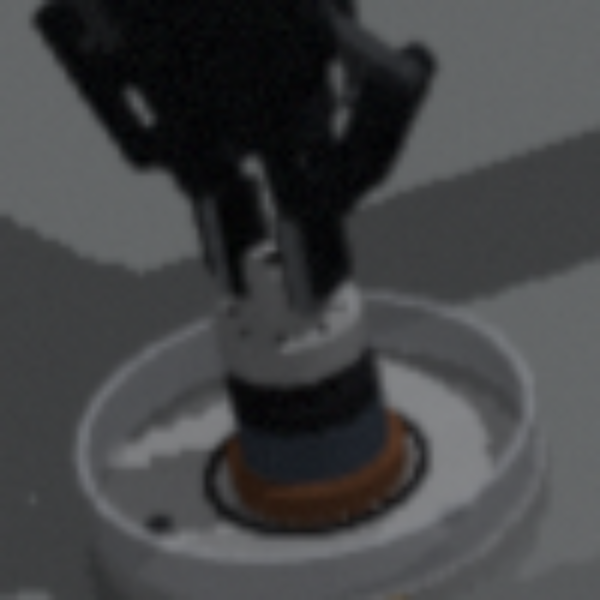

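Request:
carry_out(plan=[[[0,0.006,0],[0,0,0],0.015],[[0,0.004,0],[0,0,0],0.015],[[0,0,0],[0,0,0],0.015],[[0,0,0],[0,0,0],0.015]])

```text
time_s: 38.3
position: [0.5327, -0.2699, 0.0502]
tool_rot: [[0.407, -0.0, -0.914], [0.914, 0.0, 0.407], [0.0, -1.0, 0.0]]
ft_force: [1.0, 0.2, -2.0]
grip_width: 0.0197
```

Request:
carry_out(plan=[[[0,0.001,0],[0,0,0],0.015],[[0,0,0],[0,0,0],0.015]])

```text
time_s: 38.55
position: [0.5328, -0.27, 0.0501]
tool_rot: [[0.407, 0.0, -0.914], [0.914, -0.0, 0.407], [-0.0, -1.0, -0.0]]
ft_force: [-2.0, 1.4, 4.8]
grip_width: 0.02
```

Request:
carry_out(plan=[[[0,0.0008,0],[0,0,0],0.015],[[0,0,0],[0,0,0],0.015]])

```text
time_s: 38.8
position: [0.5329, -0.2701, 0.05]
tool_rot: [[0.407, 0.001, -0.914], [0.914, -0.001, 0.407], [-0.0, -1.0, -0.001]]
ft_force: [-3.2, 1.7, 10.4]
grip_width: 0.0197
```

Request:
carry_out(plan=[[[0,-0.0012,0],[0,0,0],0.026],[[0,0,0],[0,0,0],0.035],[[0,0,0],[0,0,0],0.05],[[0,0,0],[0,0,0],0.05],[[0,-0.03,0],[0,0,0],0.05],[[0,-0.05,0],[0,0,0],0.05],[[0,-0.04,0],[0,0,0],0.05],[[0.03,0,0.02],[0,0,0],0.05]])

```text
time_s: 39.8
position: [0.5278, -0.2363, 0.1727]
tool_rot: [[0.409, 0.005, -0.913], [0.913, -0.004, 0.409], [-0.002, -1.0, -0.007]]
ft_force: [0.7, 0.6, -1.7]
grip_width: 0.0499
```

Request:
carry_out(plan=[[[0.045,0,0.03],[0,0,0],0.05],[[0.045,0,0.03],[0,0,0],0.05],[[0.045,0,0.03],[0,0,0],0.05],[[0.045,0,0.03],[0,0,0],0.05],[[0.045,0,0.03],[0,0,0],0.05],[[0,0,0],[0,0,0],0.05],[[0,0,0],[0,0,0],0.05]])

```text
time_s: 40.67
position: [0.4814, 0.0318, 0.1699]
tool_rot: [[0.406, 0.0, -0.914], [0.914, -0.0, 0.406], [-0.0, -1.0, -0.0]]
ft_force: [0.2, -0.3, -0.9]
grip_width: 0.05
```

```bash
python3 - <<'E'
from stk import *
print(env.observe()["position"])
for n in("scene","top"):
    p=snap(n,n+"27")
    for t,pr in (("load_cap_center",[(.054,.068,.024),(.068,.088,.011)]),("ring_center",[(.004,.024,.031)]),("upper_stone_center",[(.044,.054,.025)]),("jar_center",PROF["jar_center"]),("tin_center",PROF["tin_center"])):
        for d in env.outline_of(t,p)[:1]: print(n,t,round(d["conf"],2),np.round(d["pixel"]),fit(np.asarray(d["mask"]),pr,p))
    print(cell(p)[0]["collar"])
    a=(160,260,130,230) if n=="scene" else (225,330,425,530)
    cv2.imwrite(f"pics/{n}27c.png",cv2.resize(p["image"][a[0]:a[1],a[2]:a[3],::-1],None,fx=5,fy=5))
E
```

```text
[0.48135256 0.03184029 0.16989916]
scene load_cap_center 0.73 [210. 180.] (array([ 0.53373207, -0.26891419]), np.float64(0.8413926499032882), np.int64(435), np.int64(517))
scene ring_center 0.81 [228. 460.] (array([0.56034326, 0.29741129]), np.float64(0.7493036211699164), np.int64(538), np.int64(718))
scene upper_stone_center 0.67 [220. 184.] (array([ 0.55280142, -0.26359787]), np.float64(0.2141280353200883), np.int64(97), np.int64(453))
scene jar_center 0.56 [292. 210.] (array([ 0.72954812, -0.19343684]), np.float64(0.8340353833192923), np.int64(990), np.int64(1187))
scene tin_center 0.77 [309. 329.] (array([0.77531469, 0.00907716]), np.float64(0.8352941176470589), np.int64(1352), np.int64(1612))
(array([ 0.53310697, -0.27127202]), np.float64(0.009785669219769352))
top load_cap_center 0.92 [279. 482.] (array([ 0.53507092, -0.26961273]), np.float64(0.875), np.int64(637), np.int64(728))
top ring_center 0.98 [257. 148.] (array([0.56145394, 0.29787232]), np.float64(0.5210384959713519), np.int64(590), np.int64(1109))
top jar_center 0.79 [169. 427.] (array([ 0.7296873 , -0.19295902]), np.float64(0.8236559139784946), np.int64(766), np.int64(930))
top tin_center 0.6 [143. 316.] (array([0.78613098, 0.00781636]), np.float64(0.8071847507331378), np.int64(1101), np.int64(1364))
(array([ 0.53588866, -0.27618182]), np.float64(0.007232858279746146))
  return _methods._mean(a, axis=axis, dtype=dtype,
  ret = ret.dtype.type(ret / rcount)
```

View pics/scene27.png

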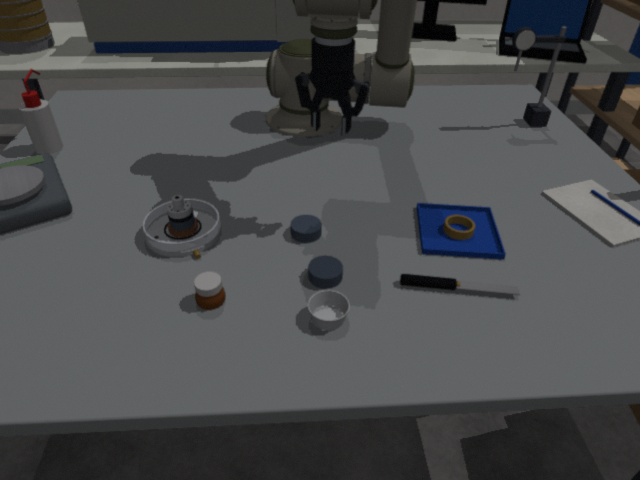

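View pics/scene27c.png

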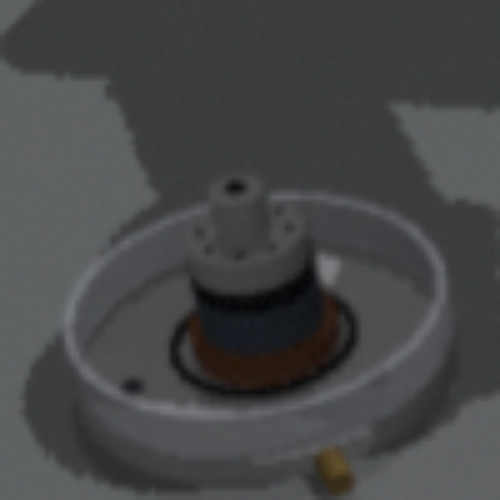

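View pics/top27.png

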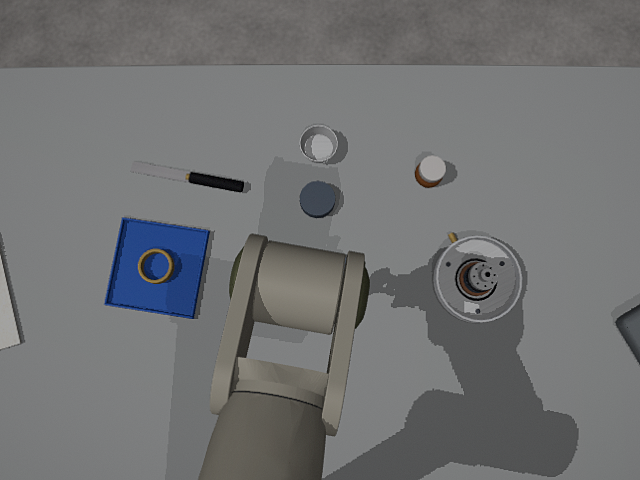

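```bash
python3 -c "
from rig import env
print(env.close_job())"
```

```text
the job is handed in; nothing more can be done
None
```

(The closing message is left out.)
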